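# Load the magnetic chuck

### The arm

A 7-joint arm with a two-finger parallel gripper is mounted at the origin on the work surface. World frame = base frame: x ahead of the robot, y to its left, z up, the work surface at z = 0. Lengths are in m, angles in rad, forces in N, time in s.
With the tool pointing down it reaches from about 0.35 to 0.9 m from the base axis. Payload 8.1 kg.
Tool frame: the origin (TCP) lies on the centre line of the jaws, within the pads' length; the fingertips stand 8 mm ahead of it and the grasp point (between the pads) lies 11 mm behind it; z points along the fingers, y is the line along which they close (so a half turn about z gives the same grasp; the last joint's range is limited). The gripper opens to 85 mm and grips with 20 to 120 N. Pads are 22 mm wide; open, the fingers measure 114 mm over their backs; the gripper's body (76 mm by 85 mm) begins 54 mm behind the grasp point. The pads swing forward as they close: fully open they stand 13 mm farther back than shut.
Start: joints at [-1.35, 0.434, 0.025, 1.573, -0.012, 1.134, -0.075], TCP at [0.199, 0.593, 0.239] pointing down, gripper open.
Joint ranges: [-2.62, 2.62], [-0.44, 2.09], [-1.27, 1.32], [0.08, 2.57], [-1.32, 4.46], [0.12, 2], [-2.74, 2.74]. Speed limits (rad/s): [2.22, 2.22, 3.01, 3.01, 3.14, 3.14, 3.14].

### API

Orientations are given as a rotation vector (axis times angle).
In Python, from rig import readout, imaging, job, models gives the robot as it stands.
- The arm moves only by the tool arm_command, never from a script. Its arguments are lists of equal length, an entry for each row: "travel": the shift along the tool's x, y, z in m, a list of three; "twist": the turn, a rotation vector about the tool's x, y, z in degrees, a list of three. A call has 1 to 10 rows; each row shifts and turns the commanded pose from where the row before left it, along the tool's axes as they then stand; what a row does not reach is not made up. A row lasts 1/10 s, in which the tool goes at most 50 mm and 8.59 degrees, less where a joint would pass 70% of its speed; a pose out of reach is approached as far as the arm can. A call with a gripper value outside its range is refused whole. "claw" is the closure in counts, from 0 (fully open) to 255 (shut), set as the call begins (left out, the last holds). The fingers move at their own pace and stop on an object; "force" is the grip in N (left out, the last holds). Time passes only in rows, so rows that do not move let the fingers close. It gives the time, the measured TCP pose, the force, the opening and the grip force at its end, in the units of the state.
- readout.state(): the state, without advancing time (a new reading comes with each control period).
- imaging.read_camera(name): name is "scene" or "top"; returns a dict with "frame" (400x640x3 uint8, red, green, blue), "z_map" (400x640 float32, m along the optical axis (not along the pixel's ray), 0 where there is no reading), "mtx" (3x3 intrinsics, pixels), "k1" (the pictures are not rectified: a ray, as slopes to the right and down, at radius r is drawn at 1 + k1 r^2 times it, then the intrinsics apply), "T" (4x4, takes a point from camera to world coordinates). Camera axes: x right, y down, z forward; pixel columns grow to the right and rows downward; lengths in m; the calibration is good to about 2 mm. A picture is of the moment at which its call begins.
- job.hand_in(): hands the job in; it is judged then, once.
Trained networks look in a picture, given as the dict that the camera call returned (one of the last four; its "shot" number tells which), for a name from the list of things; names that differ only in an ending like _2 or _b are one class to them, and where a whole thing is asked for, a point or a joint stands for the part that bears it (a point fixed in the world has none). Each returns a list of dicts, best first, with "confidence" (0 to 1); they miss things now and then, are a little off and sometimes report something else, mostly with a low value. They report only what shows in the picture. A call takes as long as a camera call.
- models.spot_in(picture, label): "location" ([x, y, z] in m, in world coordinates, good to about 4 mm: the middle of the surface that is visible of it).
- models.trace(picture, label): "mask" (400x640 bool, what is visible of it).
The state is a dict: "time_s": time; "qpos": joint angles; "qvel": joint speeds; "tau": joint torques, N m; "ee_pos": TCP position; "tcp_rot": TCP orientation; "force": force on the tool from outside, world axes, zero at the start; "torque": the same for the moment, N m; "finger_gap": finger opening in m; "grip_force": force on a finger pad.
Only numpy, scipy, OpenCV 4.12 (cv2) and the standard library are available. Lean on these libraries where they do the work, as an engineer would, in place of code of your own. Each camera call takes 0.05 s, during which the arm holds its last target. There are 200 camera calls.

### The job

Load every steel bar blank lying on the bench onto the magnetic chuck, one to a bay, lying flat, its long side pushed up against the bay's two back pins and its left end against the bay's end pin. When all are in, take the guard plate from its wooden stand and slide it fully home into the slot at the chuck's left end, then turn the magnet dial clockwise until its white pointer line points at the long, broad mark. Bars may get knocked off their pins on the way: all must be against them at the end; leave the jar, the wrench and the tape roll alone.

Things in the scene. Friction and masses are not known exactly. Their poses are not given: they have to be found in the camera images.
- chuck: magnetic chuck: fixed bright metal plate with fine brass lines, 110 mm (x, from -65 to +45) by 445 mm (y, -235 to +210), top 22 mm above the bench. Origin at bench level; +x points away from the robot (back), +y to the robot's left, turned up to 0.1 rad. Four bays of black pins stand on it, 8 mm thick, 12 mm high. Past its left (+y) end is the guard slot between two steel cheeks.
- bay0 (a point): the leftmost bay: where a bar's centre lies when it touches the bay's pins; at (5, 155, 31) mm in the chuck's frame, axes as the chuck's. The bar's length runs along y. From here the two back pins stand at x +18, y +-23 mm, the end pin at x 0, y +36 mm. 38 mm are free between the right (-y) end of a seated bar and the next bay's end pin.
- bay1 (a point): the second (from the left) bay: where a bar's centre lies when it touches the bay's pins; at (5, 45, 31) mm in the chuck's frame, axes as the chuck's. The bar's length runs along y. From here the two back pins stand at x +18, y +-23 mm, the end pin at x 0, y +36 mm. 38 mm are free between the right (-y) end of a seated bar and the next bay's end pin.
- bay2 (a point): the third (from the left) bay: where a bar's centre lies when it touches the bay's pins; at (5, -65, 31) mm in the chuck's frame, axes as the chuck's. The bar's length runs along y. From here the two back pins stand at x +18, y +-23 mm, the end pin at x 0, y +36 mm. 38 mm are free between the right (-y) end of a seated bar and the next bay's end pin.
- bay3 (a point): the rightmost bay: where a bar's centre lies when it touches the bay's pins; at (5, -175, 31) mm in the chuck's frame, axes as the chuck's. The bar's length runs along y. From here the two back pins stand at x +18, y +-23 mm, the end pin at x 0, y +36 mm. 38 mm are free between the right (-y) end of a seated bar and the next bay's end pin.
- slot (a point): middle of the guard slot's floor, 12 mm above the bench. Axes as the chuck's: the slot runs 106 mm along x, is 8.5 mm wide in y and open upward; its cheeks are 8 mm thick, 122 mm long and rise to 40 mm above the bench (slot 28 mm deep).
- bar1: steel bar blank, 64 x 28 x 18 mm (its own x, y, z), 0.18 to 0.35 kg, two dark spots on its upper face, lying flat on the bench. Origin at its centre. One of up to four alike; absent ones read None.
- bar2: steel bar blank, 64 x 28 x 18 mm (its own x, y, z), 0.18 to 0.35 kg, two dark spots on its upper face, lying flat on the bench. Origin at its centre. One of up to four alike; absent ones read None.
- bar3: steel bar blank, 64 x 28 x 18 mm (its own x, y, z), 0.18 to 0.35 kg, two dark spots on its upper face, lying flat on the bench. Origin at its centre. One of up to four alike; absent ones read None.
- bar4: steel bar blank, 64 x 28 x 18 mm (its own x, y, z), 0.18 to 0.35 kg, two dark spots on its upper face, lying flat on the bench. Origin at its centre. One of up to four alike; absent ones read None.
- guard: guard plate, aluminium, 100 mm (own x) by 6 mm (y) by 90 mm tall (z), 0.15 kg, standing upright in its wooden stand. Origin at the middle of its lower edge. Either way round will do in the slot.
- stand: fixed wooden stand 130 x 50 x 36 mm with a groove along its x, 8 mm wide with its floor 8 mm above the bench, which holds the guard upright. Origin at the centre of its underside. To the left or right of the chuck.
- control_box: fixed grey box 100 x 100 x 40 mm carrying the dial at the middle of its top, with a scale of short black ticks round it. Origin at the centre of its underside. To the left or right of the chuck.
- dial (a joint): angle of the magnet dial, rad, growing clockwise seen from above, 0 to 5; friction 0.03 Nm, stays where left. Black disc of radius 26 mm with a bar grip across it, 49 mm long, 14 mm thick, 32 mm tall, its top 84 mm above the bench. At 0 the white pointer line on top of the grip points to the box's -x. The pointer is at the long mark at 2.10.
- dial_grip (a point): on the dial's axis, 77 mm above the bench, the height to grip it: the centre of the upper part of the bar grip; 23 mm above the top of the disc. Turns with the dial: the grip bar runs along its x, the pointer to its -x.
- dial_mark (a point): the middle of the long, broad black mark on the scale (11 mm long, 4 mm wide), on the box's top, 45 mm from the dial's axis.
- grease_jar: bystander: grease jar, 60 mm across, 75 mm high, behind the chuck. Origin under its centre.
- wrench: bystander: wrench lying on the bench behind the chuck. Origin near its middle.
- tape_roll: bystander: roll of tape 84 mm across, 25 mm high, to the left of the chuck. Origin under its centre.

How it is judged:
On the way, in this order (a step that is already met when the one before it is completed fails the run):
1. every bar lies in a bay against its pins (((x of bar1 in the frame of bay0 between -0.002 and 0.002 m and y of bar1 in the frame of bay0 between -0.002 and 0.002 m and z of bar1 in the frame of bay0 between -0.003 and 0.003 m and angle between the x axis of bar1 and the x axis of chuck, either way round above 1.5358 rad and angle between the z axis of bar1 and the z axis of chuck, either way round below 0.05 rad) or (x of bar1 in the frame of bay1 between -0.002 and 0.002 m and y of bar1 in the frame of bay1 between -0.002 and 0.002 m and z of bar1 in the frame of bay1 between -0.003 and 0.003 m and angle between the x axis of bar1 and the x axis of chuck, either way round above 1.5358 rad and angle between the z axis of bar1 and the z axis of chuck, either way round below 0.05 rad) or (x of bar1 in the frame of bay2 between -0.002 and 0.002 m and y of bar1 in the frame of bay2 between -0.002 and 0.002 m and z of bar1 in the frame of bay2 between -0.003 and 0.003 m and angle between the x axis of bar1 and the x axis of chuck, either way round above 1.5358 rad and angle between the z axis of bar1 and the z axis of chuck, either way round below 0.05 rad) or (x of bar1 in the frame of bay3 between -0.002 and 0.002 m and y of bar1 in the frame of bay3 between -0.002 and 0.002 m and z of bar1 in the frame of bay3 between -0.003 and 0.003 m and angle between the x axis of bar1 and the x axis of chuck, either way round above 1.5358 rad and angle between the z axis of bar1 and the z axis of chuck, either way round below 0.05 rad)) and ((x of bar2 in the frame of bay0 between -0.002 and 0.002 m and y of bar2 in the frame of bay0 between -0.002 and 0.002 m and z of bar2 in the frame of bay0 between -0.003 and 0.003 m and angle between the x axis of bar2 and the x axis of chuck, either way round above 1.5358 rad and angle between the z axis of bar2 and the z axis of chuck, either way round below 0.05 rad) or (x of bar2 in the frame of bay1 between -0.002 and 0.002 m and y of bar2 in the frame of bay1 between -0.002 and 0.002 m and z of bar2 in the frame of bay1 between -0.003 and 0.003 m and angle between the x axis of bar2 and the x axis of chuck, either way round above 1.5358 rad and angle between the z axis of bar2 and the z axis of chuck, either way round below 0.05 rad) or (x of bar2 in the frame of bay2 between -0.002 and 0.002 m and y of bar2 in the frame of bay2 between -0.002 and 0.002 m and z of bar2 in the frame of bay2 between -0.003 and 0.003 m and angle between the x axis of bar2 and the x axis of chuck, either way round above 1.5358 rad and angle between the z axis of bar2 and the z axis of chuck, either way round below 0.05 rad) or (x of bar2 in the frame of bay3 between -0.002 and 0.002 m and y of bar2 in the frame of bay3 between -0.002 and 0.002 m and z of bar2 in the frame of bay3 between -0.003 and 0.003 m and angle between the x axis of bar2 and the x axis of chuck, either way round above 1.5358 rad and angle between the z axis of bar2 and the z axis of chuck, either way round below 0.05 rad)) and ((x of bar3 in the frame of bay0 between -0.002 and 0.002 m and y of bar3 in the frame of bay0 between -0.002 and 0.002 m and z of bar3 in the frame of bay0 between -0.003 and 0.003 m and angle between the x axis of bar3 and the x axis of chuck, either way round above 1.5358 rad and angle between the z axis of bar3 and the z axis of chuck, either way round below 0.05 rad) or (x of bar3 in the frame of bay1 between -0.002 and 0.002 m and y of bar3 in the frame of bay1 between -0.002 and 0.002 m and z of bar3 in the frame of bay1 between -0.003 and 0.003 m and angle between the x axis of bar3 and the x axis of chuck, either way round above 1.5358 rad and angle between the z axis of bar3 and the z axis of chuck, either way round below 0.05 rad) or (x of bar3 in the frame of bay2 between -0.002 and 0.002 m and y of bar3 in the frame of bay2 between -0.002 and 0.002 m and z of bar3 in the frame of bay2 between -0.003 and 0.003 m and angle between the x axis of bar3 and the x axis of chuck, either way round above 1.5358 rad and angle between the z axis of bar3 and the z axis of chuck, either way round below 0.05 rad) or (x of bar3 in the frame of bay3 between -0.002 and 0.002 m and y of bar3 in the frame of bay3 between -0.002 and 0.002 m and z of bar3 in the frame of bay3 between -0.003 and 0.003 m and angle between the x axis of bar3 and the x axis of chuck, either way round above 1.5358 rad and angle between the z axis of bar3 and the z axis of chuck, either way round below 0.05 rad)) and ((x of bar4 in the frame of bay0 between -0.002 and 0.002 m and y of bar4 in the frame of bay0 between -0.002 and 0.002 m and z of bar4 in the frame of bay0 between -0.003 and 0.003 m and angle between the x axis of bar4 and the x axis of chuck, either way round above 1.5358 rad and angle between the z axis of bar4 and the z axis of chuck, either way round below 0.05 rad) or (x of bar4 in the frame of bay1 between -0.002 and 0.002 m and y of bar4 in the frame of bay1 between -0.002 and 0.002 m and z of bar4 in the frame of bay1 between -0.003 and 0.003 m and angle between the x axis of bar4 and the x axis of chuck, either way round above 1.5358 rad and angle between the z axis of bar4 and the z axis of chuck, either way round below 0.05 rad) or (x of bar4 in the frame of bay2 between -0.002 and 0.002 m and y of bar4 in the frame of bay2 between -0.002 and 0.002 m and z of bar4 in the frame of bay2 between -0.003 and 0.003 m and angle between the x axis of bar4 and the x axis of chuck, either way round above 1.5358 rad and angle between the z axis of bar4 and the z axis of chuck, either way round below 0.05 rad) or (x of bar4 in the frame of bay3 between -0.002 and 0.002 m and y of bar4 in the frame of bay3 between -0.002 and 0.002 m and z of bar4 in the frame of bay3 between -0.003 and 0.003 m and angle between the x axis of bar4 and the x axis of chuck, either way round above 1.5358 rad and angle between the z axis of bar4 and the z axis of chuck, either way round below 0.05 rad))), for 0.2 s.
2. the guard plate is fully home in the slot (x of guard in the frame of slot between -0.005 and 0.005 m and y of guard in the frame of slot between -0.003 and 0.003 m and z of guard in the frame of slot between -0.003 and 0.003 m and angle between guard's own z axis and vertical below 0.12 rad and angle between the x axis of guard and the x axis of chuck, either way round below 0.06 rad), for 0.2 s.
3. the dial points at the long mark (value of joint dial between 1.97 and 2.23 rad), for 0.2 s.
At the end, for the whole second after the job is handed in: Each bar lies flat in its own bay, within 2 mm of touching its back pins and end pin, square within 2 degrees; the guard stands in the slot, lower edge within 3 mm of its floor; the dial is within 0.13 rad of the long mark (2.10); all at rest (all of step 1 and all of step 2 and all of step 3 and linear speed of each of bar1, bar2, bar3, bar4, guard below 0.01 m/s).
It fails at once if the grease jar is shoved aside (more than 30 mm) (distance of grease_jar from where it was at the start of the episode above 0.03 m).
It fails at once if the wrench is shoved aside (more than 30 mm) (distance of wrench from where it was at the start of the episode above 0.03 m).
It fails at once if the tape roll is shoved aside (more than 30 mm) (distance of tape_roll from where it was at the start of the episode above 0.03 m).
Of bar1, bar2, bar3, bar4 only 3 to 4 are there at a start; the rules pass over those that are not, and their reading is None.
At some moment in a run one of bar1, bar2, bar3, bar4 may be knocked a few centimetres aside while the robot is not near it.
It also fails if it takes over 210 s, if anything falls off the work surface, if the arm or the gripper's body presses on something with over 40 N, if the wrist force passes 120 N, or if a joint passes its speed limit or range.

## Working session

There is one attempt and no reset: what is moved stays moved. The work goes in short steps, Python scripts to look and compute and a tool call to move; the robot and the scene stay as the last step left them, time stands still between calls to the robot, and variables do not carry over. Pictures are saved under pics/ and viewed, at most 14 in all, crops included, and the job is handed in when it is done.

Besides the shell and the picture viewer there is one more tool, called after ">>>" by a JSON object that holds its "op" and its "data". arm_command: Moves the arm, as the interface text tells. Its arguments: {"type":"object","properties":{"travel":{"type":"array"},"twist":{"type":"array"},"claw":{"type":"number"},"force":{"type":"number"}},"required":["travel","twist"]}

```bash
mkdir -p pics
cat > h.py <<'E'
import numpy as np, cv2
from rig import readout, imaging, job, models
def world(p,u,v,z=None):
    """pixels -> world using z_map (or plane world z)"""
    u=np.atleast_1d(u).astype(float);v=np.atleast_1d(v).astype(float);K=p['mtx']
    xd=(u-K[0,2])/K[0,0];yd=(v-K[1,2])/K[1,1];x,y=xd.copy(),yd.copy()
    for _ in range(10):
        s=1+p['k1']*(x*x+y*y);x=xd/s;y=yd/s
    T=p['T'];d=np.c_[x,y,np.ones_like(x)]
    if z is None:
        zz=p['z_map'][np.round(v).astype(int),np.round(u).astype(int)][:,None]
    else:
        dw=d@T[:3,:3].T; zz=((z-T[2,3])/dw[:,2])[:,None]
    return (d*zz)@T[:3,:3].T+T[:3,3]
def pix(p,P):
    P=np.atleast_2d(P);T=p['T'];c=(P-T[:3,3])@T[:3,:3];x=c[:,0]/c[:,2];y=c[:,1]/c[:,2]
    s=1+p['k1']*(x*x+y*y);K=p['mtx'];return np.c_[K[0,0]*x*s+K[0,2],K[1,1]*y*s+K[1,2]]
def save(p,n,crop=None,scale=1):
    im=cv2.cvtColor(p['frame'],cv2.COLOR_RGB2BGR)
    if crop: a,b,c,d=crop; im=im[b:d,a:c]
    cv2.imwrite('pics/'+n,cv2.resize(im,None,fx=scale,fy=scale,interpolation=cv2.INTER_CUBIC))
E
cat > a.py <<'E'
from h import *
print(readout.state())
for c in('top','scene'):
    p=imaging.read_camera(c);save(p,c+'0.png',scale=1.25)
    print(c,p['T'].round(3).tolist(),p['mtx'][0,0],p['k1'])
    for l in['chuck','bar1','guard','stand','control_box','dial','grease_jar','wrench','tape_roll']:
        for r in models.spot_in(p,l):
            print(l,round(r['confidence'],2),np.round(r['location'],3),pix(p,r['location']).round()[0])
E
python3 a.py
```

```text
{'time_s': 0.0, 'qpos': array([-1.34959484,  0.4352149 ,  0.02500289,  1.57411491, -0.01159333,
        1.13400763, -0.07510835]), 'qvel': array([-1.33977970e-04, -5.26640162e-04,  1.11487530e-03, -1.12309482e-03,
        7.45487170e-04, -1.30811450e-03,  9.63020595e-05]), 'tau': array([ 4.08210662e-04, -6.70464563e+01,  1.02554843e+00, -3.16202116e+01,
        1.57485413e-02,  1.23038646e-02,  1.14753476e-06]), 'ee_pos': array([0.19876968, 0.59201785, 0.23852445]), 'tcp_rot': array([-5.06550693e-01, -3.10038788e+00,  2.50845673e-03]), 'force': array([0.43812364, 0.2623969 , 1.0458361 ]), 'torque': array([ 0.01723815, -0.00927803,  0.07166207]), 'grip_force': 0.0, 'finger_gap': 0.08538493070834209}
top [[0.008, -0.999, 0.041, 0.531], [-1.0, -0.009, -0.011, 0.022], [0.012, -0.041, -0.999, 1.021], [0.0, 0.0, 0.0, 1.0]] 413.05515392205723 -0.07966873659476045
chuck 0.93 [0.608 0.037 0.02 ] [307. 179.]
chuck 0.16 [0.448 0.343 0.076] [173. 245.]
bar1 0.79 [0.414 0.162 0.019] [254. 259.]
bar1 0.68 [ 0.422 -0.076  0.02 ] [353. 256.]
bar1 0.62 [ 0.402 -0.169  0.017] [391. 264.]
guard 0.88 [0
[... 728 characters left out ...]
867], [0.0, 0.0, 0.0, 1.0]] 362.69549146543403 -0.053155953511304165
chuck 0.8 [0.619 0.024 0.024] [321. 216.]
chuck 0.74 [ 0.784 -0.118  0.069] [278. 268.]
bar1 0.65 [0.616 0.024 0.019] [320. 217.]
bar1 0.63 [ 0.425 -0.078  0.017] [276. 175.]
bar1 0.61 [0.424 0.168 0.018] [350. 164.]
bar1 0.59 [ 0.404 -0.171  0.019] [247. 174.]
bar1 0.58 [ 0.441 -0.362  0.064] [182. 182.]
stand 0.74 [0.477 0.329 0.033] [403. 165.]
control_box 0.6 [ 0.449 -0.357  0.04 ] [186. 189.]
dial 0.66 [ 0.44  -0.366  0.067] [180. 181.]
grease_jar 0.67 [ 0.784 -0.12   0.068] [278. 268.]
wrench 0.67 [0.76  0.109 0.007] [362. 256.]
wrench 0.21 [0.682 0.35  0.021] [434. 216.]
tape_roll 0.66 [0.682 0.351 0.022] [434. 216.]
```

View pics/top0.png

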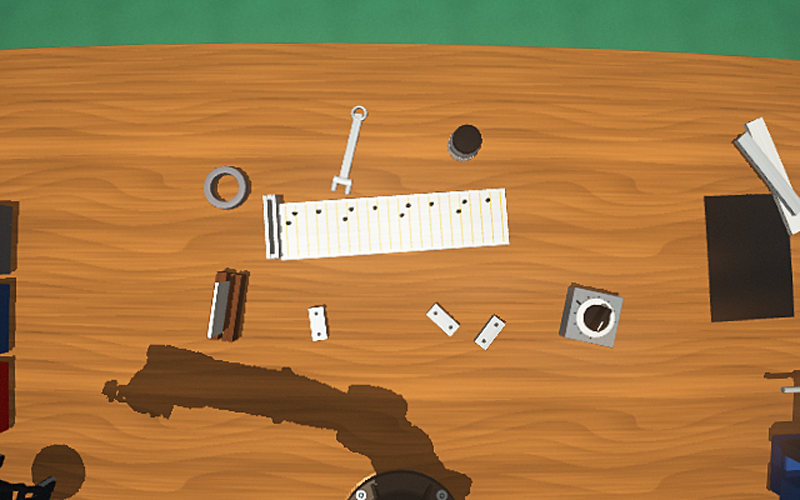

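View pics/scene0.png

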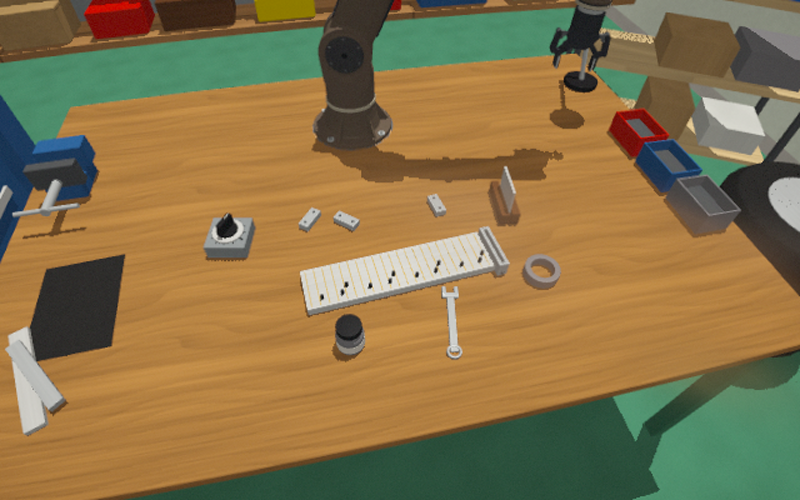

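```bash
cat > m.py <<'E'
from h import *
from scipy.spatial import cKDTree
bays=[(5,155),(5,45),(5,-65),(5,-175)]
PINS=np.array([(b[0]+d[0],b[1]+d[1]) for b in bays for d in((18,23),(18,-23),(0,36))])/1e3
def poly(p,P): return cv2.fillPoly(np.zeros((400,640),np.uint8),[pix(p,P).round().astype(int)],1)>0
def chuck(p,c0=(0.598,0.049),th=0.08):
    g=p['frame'].max(2).astype(np.uint8)
    m=poly(p,[[c0[0]+np.cos(th)*a-np.sin(th)*b,c0[1]+np.sin(th)*a+np.cos(th)*b,.022] for a,b in((-.055,-.225),(-.055,.203),(.042,.203),(.042,-.225))])
    d=(m&(g<100)).astype(np.uint8)
    n,_,st,ce=cv2.connectedComponentsWithStats(d)
    w=np.array([world(p,*ce[i],z=.028)[0,:2] for i in range(1,n) if 3<=st[i,4]<120])
    for it in range(15):
        R=np.array([[np.cos(th),-np.sin(th)],[np.sin(th),np.cos(th)]]);c0=np.array(c0)
        dd,j=cKDTree(PINS@R.T+c0).query(w);k=dd<(.02 if it<6 else .006)
        A=PINS[j[k]];B=w[k];a=A-A.mean(0);b=B-B.mean(0)
        th=np.arctan2((a[:,0]*b[:,1]-a[:,1]*b[:,0]).sum(),(a*b).sum())
        R=np.array([[np.cos(th),-np.sin(th)],[np.sin(th),np.cos(th)]]);c0=B.mean(0)-R@A.mean(0)
    return c0,th,k.sum(),np.sqrt(((PINS[j[k]]@R.T+c0-B)**2).sum(1).mean())
def rect(P):
    (c,s,a)=cv2.minAreaRect((P[:,:2]*1000).astype(np.float32))
    if s[0]<s[1]: a+=90
    return np.array(c)/1000,np.round(sorted(s),1),(a+90)%180-90
def bar(p,x,y,zt=.018):
    P=pix(p,[x,y,zt])[0].astype(int);r=24
    f=p['frame'].astype(int);m=np.zeros((400,640),np.uint8);s=(slice(P[1]-r,P[1]+r),slice(P[0]-r,P[0]+r))
    q=f[s];m[s]=(q.min(2)>150)
    n,l,st,ce=cv2.connectedComponentsWithStats(cv2.morphologyEx(m,cv2.MORPH_CLOSE,np.ones((3,3))));i=1+np.argmax(st[1:,4])
    v,u=np.nonzero(l==i);return rect(world(p,u,v,z=zt)),st[i,4]
E
cat > a.py <<'E'
from m import *
for cn in('top','scene'):
    p=imaging.read_camera(cn)
    print(cn,chuck(p))
    for x,y in((.414,.162),(.422,-.076),(.402,-.169)): print(bar(p,x,y))
    v,u=np.mgrid[0:400,0:640].reshape(2,-1);W=world(p,u,v)
    k=(abs(W[:,0]-.447)<.1)&(abs(W[:,1]-.34)<.08)
    for a,b in((.06,.11),(.088,.11),(.028,.042)):
        q=W[k&(W[:,2]>a)&(W[:,2]<b)]
        if len(q)>5: print('guard z',a,b,len(q),rect(q),q.mean(0).round(4))
    k=(abs(W[:,0]-.44)<.08)&(abs(W[:,1]+.36)<.08)
    for a,b in((.072,.095),(.036,.044)):
        q=W[k&(W[:,2]>a)&(W[:,2]<b)]
        if len(q)>5:print('dial z',a,b,len(q),rect(q),q.mean(0).round(4))
    c=pix(p,[.434,-.362,.06])[0].astype(int);c2=pix(p,[.62,.26,.03])[0].astype(int)
    save(p,cn+'d.png',(c[0]-35,c[1]-30,c[0]+35,c[1]+30),5)
    save(p,cn+'s.png',(c2[0]-40,c2[1]-35,c2[0]+40,c2[1]+35),5)
ims=[cv2.imread(f'pics/{c}{k}.png') for c in('top','scene') for k in'ds']
ims=[cv2.resize(i,(400,300)) for i in ims]
cv2.imwrite('pics/det.png',np.vstack([np.hstack(ims[:2]),np.hstack(ims[2:])]))
E
python3 a.py
```

```text
top (array([0.59850682, 0.04294873]), np.float64(0.07762374551578621), np.int64(4), np.float64(0.000344505045977879))
((array([0.41348492, 0.16467398]), array([29.4, 63.4]), 8.273237228393555), np.int32(318))
((array([ 0.4221485 , -0.07784697]), array([27.4, 63.6]), 45.46033477783203), np.int32(301))
((array([ 0.39786111, -0.17020076]), array([27.4, 63.3]), -36.909576416015625), np.int32(296))
guard z 0.06 0.11 353 (array([0.44540381, 0.34159299]), array([ 8.5, 99.1]), -7.4558563232421875) [0.4455 0.3403 0.0854]
guard z 0.088 0.11 182 (array([0.44495624, 0.34165158]), array([ 8.5, 98.1]), -7.4558563232421875) [0.4451 0.3414 0.0962]
guard z 0.028 0.042 678 (array([0.47191281, 0.33106268]), array([ 78.5, 191.9]), -22.22266387939453) [0.4477 0.332  0.0359]
dial z 0.072 0.095 156 (array([ 0.43093353, -0.36764685]), array([15.3, 47.8]), -32.28375244140625) [ 0.4306 -0.3662  0.0828]
dial z 0.036 0.044 864 (array([ 0.43056876, -0.36808151]), array([99.3, 99.8]), 77.70685577392578) [ 0.4321 -0.3641  0.0405]
scene (array([0.59968883, 0.04418981]), np.float64(0.08074984613949591), np.int64(4),
[... 231 characters left out ...]
39882977, -0.16886124]), array([27.4, 63.7]), -37.19017791748047), np.int32(123))
guard z 0.06 0.11 164 (array([0.44491522, 0.34408112]), array([  8. , 102.9]), -7.470458984375) [0.4515 0.3417 0.0832]
guard z 0.088 0.11 70 (array([0.44809833, 0.34382935]), array([ 7.9, 96.5]), -7.7142791748046875) [0.4517 0.3424 0.0957]
guard z 0.028 0.042 316 (array([0.47461646, 0.33206934]), array([ 80.4, 183.8]), -22.828834533691406) [0.4603 0.3343 0.0362]
dial z 0.072 0.095 96 (array([ 0.43208011, -0.36718851]), array([16. , 48.9]), -33.88423538208008) [ 0.4343 -0.3671  0.0818]
dial z 0.036 0.044 439 (array([ 0.43180716, -0.3671203 ]), array([102. , 102.7]), -12.419334411621094) [ 0.4451 -0.3641  0.0406]
```

View pics/det.png

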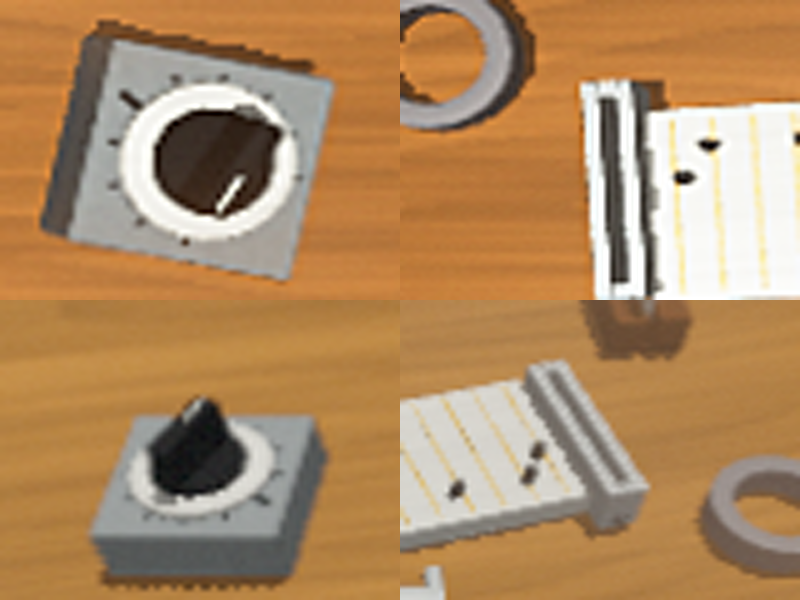

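```bash
sed -i 's/c0=(0.598,0.049)/c0=(0.617,0.05)/' m.py
cat > a.py <<'E'
from m import *
for cn in('top','scene'):
    p=imaging.read_camera(cn)
    c,th,n,e=chuck(p);print(cn,c.round(4),th.round(4),n,e.round(5))
    v,u=np.mgrid[0:400,0:640].reshape(2,-1);W=world(p,u,v)
    R=np.array([[np.cos(th),-np.sin(th)],[np.sin(th),np.cos(th)]])
    L=(W[:,:2]-c)@R
    k=(abs(L[:,0]+.01)<.08)&(L[:,1]>.2)&(L[:,1]<.28)&(W[:,2]>.033)&(W[:,2]<.045)
    print('cheeks local',rect(L[k]),L[k].mean(0).round(4),k.sum(), np.histogram(L[k,1],np.arange(.2,.26,.003))[0])
    k=(abs(L[:,0]-.005)<.08)&(L[:,1]<.2)&(L[:,1]>-.25)&(W[:,2]>.017)&(W[:,2]<.027)
    print('plate local',rect(L[k]))
E
python3 a.py
```

```text
top [0.6174 0.0314] 0.0778 12 0.00045
cheeks local (array([-0.00041667,  0.2222287 ]), array([ 25.7, 120.6]), 0.22439761459827423) [-0.0008  0.2219] 419 [ 0  0  0 74 58 57 17  8 36 66 64 39  0  0  0  0  0  0  0]
plate local (array([-0.00909011, -0.01728284]), array([110.5, 434.4]), -89.89982207864523)
scene [0.6185 0.0327] 0.0796 12 0.00092
cheeks local (array([-0.00109765,  0.22348853]), array([ 27.2, 123.8]), 0.22088678181171417) [0.002  0.2223] 263 [ 0  0  0 40 41 27 18  7 13 57 35 23  2  0  0  0  0  0  0]
plate local (array([-0.01125237, -0.0174984 ]), array([114.4, 434.4]), 89.9423599243164)
```

```bash
cat > go.py <<'E'
"""go.py x y z jawdeg [step_mm] : rows for arm_command from the measured pose to the target, tool down"""
import sys,json
from h import *
from scipy.spatial.transform import Rotation as Ro
def down(y): 
    c,s=np.cos(y),np.sin(y); return Ro.from_matrix(np.array([[-s,c,0],[c,s,0],[0,0,-1.]]).T@np.eye(3) if 0 else np.c_[[s,-c,0],[c,s,0],[0,0,-1]])
def rows(t,yaw,step=40,st=None):
    st=st or readout.state();R=Ro.from_rotvec(st['tcp_rot']);p=st['ee_pos']
    ty=R.as_matrix()[:,1];print('now',np.round(p,4),'jaw',round(np.degrees(np.arctan2(ty[1],ty[0])),2))
    rv=min(((R.inv()*down(np.radians(yaw+k))).as_rotvec() for k in(0,)),key=np.linalg.norm)
    d=np.array(t)-p;n=max(1,int(np.ceil(np.linalg.norm(d)*1000/step)),int(np.ceil(np.degrees(np.linalg.norm(rv))/8.4)))
    T=[];W=np.degrees(rv)/n
    for i in range(n):
        T.append((R*Ro.from_rotvec(rv*i/n)).inv().apply(d/n).round(4).tolist())
    print(n,json.dumps(T),'twist',W.round(2).tolist())
if __name__=='__main__':
    a=list(map(float,sys.argv[1:]));rows(a[:3],a[3],*a[4:5])
E
python3 go.py .4133 .165 .16 98.4
```

```text
now [0.1988 0.5925 0.2393] jaw 71.44Traceback (most recent call last):
  File "go.py", line 17, in <module>
    a=list(map(float,sys.argv[1:]));rows(a[:3],a[3],*a[4:5])
                                    ~~~~^^^^^^^^^^^^^^^^^^^^
  File "go.py", line 10, in rows
    rv=min(((R.inv()*down(np.radians(yaw+k))).as_rotvec() for k in(0,)),key=np.linalg.norm)
  File "go.py", line 10, in <genexpr>
    rv=min(((R.inv()*down(np.radians(yaw+k))).as_rotvec() for k in(0,)),key=np.linalg.norm)
                     ~~~~^^^^^^^^^^^^^^^^^^^
  File "go.py", line 6, in down
    c,s=np.cos(y),np.sin(y); return Ro.from_matrix(np.array([[-s,c,0],[c,s,0],[0,0,-1.]]).T@np.eye(3) if 0 else np.c_[[s,-c,0],[c,s,0],[0,0,-1]])
                                    ~~~~~~~~~~~~~~^^^^^^^^^^^^^^^^^^^^^^^^^^^^^^^^^^^^^^^^^^^^^^^^^^^^^^^^^^^^^^^^^^^^^^^^^^^^^^^^^^^^^^^^^^^^^^^
  File "scipy/spatial/transform/_rotation.pyx", line 1143, in scipy.spatial.transform._rotation.Rotation.from_matrix
ValueError: Non-positive determinant (left-handed or null coordinate frame) in rotation matrix 0: [[ 0.98927233 -0.14608303  0.        ]
 [ 0.14608303  0.98927233  0.        ]
 [ 0.          0.         -1.        ]].
```

```bash
python3 - <<'E'
s=open('go.py').read().split('\n')
i=[k for k,l in enumerate(s) if 'return Ro' in l][0]
s[i]="    c,s=np.cos(y),np.sin(y); return Ro.from_matrix(np.c_[[-s,c,0],[c,s,0],[0,0,-1]])"
s=[l.replace("rv=min(((R.inv()*down(np.radians(yaw+k))).as_rotvec() for k in(0,)),key=np.linalg.norm)","rv=(R.inv()*down(np.radians(yaw))).as_rotvec()") for l in s]
open('go.py','w').write('\n'.join(s))
E
python3 go.py .4133 .165 .16 98.4 50
```

```text
now [0.1988 0.5925 0.2393] jaw 71.44
10 [[-0.0339, -0.0337, 0.0079], [-0.0323, -0.0353, 0.0079], [-0.0306, -0.0367, 0.0079], [-0.0289, -0.0381, 0.0079], [-0.027, -0.0395, 0.0079], [-0.0251, -0.0407, 0.0079], [-0.0232, -0.0418, 0.0079], [-0.0212, -0.0429, 0.0079], [-0.0192, -0.0438, 0.0079], [-0.0171, -0.0447, 0.0079]] twist [0.0, 0.0, -2.7]
```

>>> {"op": "arm_command", "data": {"travel": [[-0.034,-0.034,0.008],[-0.032,-0.035,0.008],[-0.031,-0.037,0.008],[-0.029,-0.038,0.008],[-0.027,-0.0395,0.008],[-0.025,-0.041,0.008],[-0.023,-0.042,0.008],[-0.021,-0.043,0.008],[-0.019,-0.044,0.008],[-0.017,-0.045,0.008]], "twist": [[0,0,-2.7],[0,0,-2.7],[0,0,-2.7],[0,0,-2.7],[0,0,-2.7],[0,0,-2.7],[0,0,-2.7],[0,0,-2.7],[0,0,-2.7],[0,0,-2.7]], "claw": 110, "force": 40}}

```text
time_s: 2.2
ee_pos: [0.4136, 0.1621, 0.1594]
tcp_rot: [-0.235, 3.132, 0.001]
force: [1.5, -0.2, -0.4]
finger_gap: 0.0484
grip_force: 0.0
```

```bash
python3 go.py .4133 .165 .012 98.4
```

```text
now [0.4136 0.1621 0.1594] jaw 98.57
4 [[-0.0, 0.0007, 0.0369], [-0.0, 0.0007, 0.0369], [-0.0, 0.0007, 0.0369], [-0.0, 0.0007, 0.0369]] twist [0.01, 0.02, 0.04]
```

>>> {"op": "arm_command", "data": {"travel": [[0,0.0007,0.037],[0,0.0007,0.037],[0,0.0007,0.037],[0,0.0007,0.0365],[0,0,0],[0,0,0]], "twist": [[0,0,0],[0,0,0],[0,0,0],[0,0,0],[0,0,0],[0,0,0]]}}

```text
time_s: 2.8
ee_pos: [0.4123, 0.1663, 0.0121]
tcp_rot: [0.231, -3.132, 0.001]
force: [1.0, -0.1, 1.1]
finger_gap: 0.0486
grip_force: 0.0
```

>>> {"op": "arm_command", "data": {"travel": [[0,0,0],[0,0,0],[0,0,0],[0,0,0],[0,0,0],[0,0,0]], "twist": [[0,0,0],[0,0,0],[0,0,0],[0,0,0],[0,0,0],[0,0,0]], "claw": 255}}

```text
time_s: 3.4
ee_pos: [0.4136, 0.167, 0.0138]
tcp_rot: [-0.231, 3.13, 0.002]
force: [-0.2, -1.5, 6.7]
finger_gap: 0.027
grip_force: 39.6
```

>>> {"op": "arm_command", "data": {"travel": [[0,0,-0.02],[0,0,-0.03],[0,0,-0.03]], "twist": [[0,0,0],[0,0,0],[0,0,0]]}}

```text
time_s: 3.7
ee_pos: [0.4124, 0.1665, 0.0939]
tcp_rot: [-0.231, 3.132, 0.001]
force: [0.5, 0.6, -2.2]
finger_gap: 0.0267
grip_force: 40.8
```

```bash
python3 go.py .6125 .0700 .09 4.5 30; python3 -c "
from h import *
p=imaging.read_camera('scene');c=pix(p,[.4133,.165,.08])[0].astype(int);save(p,'g1.png',(c[0]-60,c[1]-50,c[0]+60,c[1]+50),5)"
```

```text
now [0.4124 0.1665 0.0939] jaw 98.44
12 [[-0.0153, -0.0104, 0.0003], [-0.0166, -0.0082, 0.0003], [-0.0176, -0.0059, 0.0003], [-0.0182, -0.0034, 0.0003], [-0.0185, -0.0009, 0.0003], [-0.0184, 0.0016, 0.0003], [-0.0181, 0.0041, 0.0003], [-0.0173, 0.0065, 0.0003], [-0.0163, 0.0088, 0.0003], [-0.0149, 0.011, 0.0003], [-0.0133, 0.0129, 0.0003], [-0.0114, 0.0146, 0.0003]] twist [0.01, 0.0, 7.83]
```

View pics/g1.png

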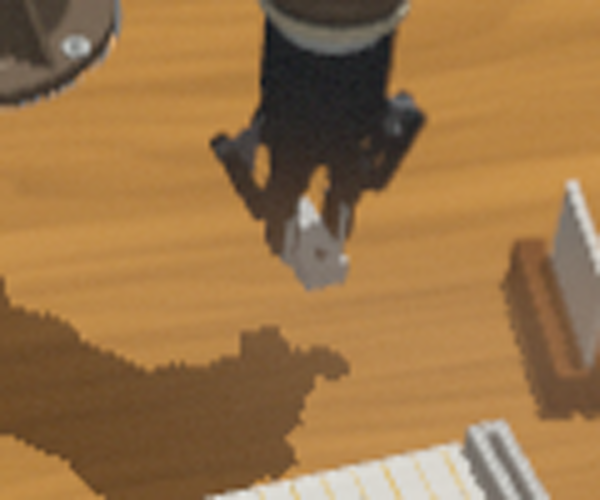

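>>> {"op": "arm_command", "data": {"travel": [[-0.0153,-0.0104,0],[-0.0166,-0.0082,0],[-0.0176,-0.006,0],[-0.0182,-0.0034,0],[-0.0185,-0.001,0],[-0.0184,0.0016,0],[-0.018,0.004,0],[-0.0173,0.0065,0],[-0.0163,0.0088,0],[-0.015,0.011,0]], "twist": [[0,0,7.83],[0,0,7.83],[0,0,7.83],[0,0,7.83],[0,0,7.83],[0,0,7.83],[0,0,7.83],[0,0,7.83],[0,0,7.83],[0,0,7.83]]}}

```text
time_s: 4.75
ee_pos: [0.5798, 0.086, 0.0931]
tcp_rot: [1.805, 2.571, 0.003]
force: [-0.5, 0.2, -2.7]
finger_gap: 0.0267
grip_force: 40.9
```

>>> {"op": "arm_command", "data": {"travel": [[-0.0133,0.013,0],[-0.0114,0.0146,0],[0,0,0]], "twist": [[0,0,7.83],[0,0,7.83],[0,0,0]]}}

```text
time_s: 5.05
ee_pos: [0.6148, 0.0687, 0.0932]
tcp_rot: [2.137, 2.299, 0.003]
force: [-0.0, -0.4, -2.3]
finger_gap: 0.0272
grip_force: 40.9
```

```bash
python3 go.py .613 .0700 .042 4.5 30; python3 -c "
from h import *
for c in ('top','scene'):
  p=imaging.read_camera(c);print([ (np.round(r['location'],4),round(r['confidence'],2)) for r in models.spot_in(p,'bar1')])
c=pix(p,[.6133,.07,.08])[0].astype(int);save(p,'g2.png',(c[0]-60,c[1]-50,c[0]+60,c[1]+50),5)"
```

```text
now [0.6148 0.0687 0.0932] jaw 4.19
2 [[0.0007, -0.001, 0.0256], [0.0007, -0.0009, 0.0256]] twist [0.1, 0.01, -0.15]
[(array([ 0.3989, -0.1706,  0.0188]), 0.61), (array([ 0.4218, -0.0737,  0.0221]), 0.51)]
[(array([ 0.4278, -0.078 ,  0.0216]), 0.77), (array([ 0.4009, -0.1678,  0.0196]), 0.73), (array([0.6238, 0.0579, 0.0959]), 0.5), (array([0.6186, 0.0185, 0.0247]), 0.2)]
```

View pics/g2.png

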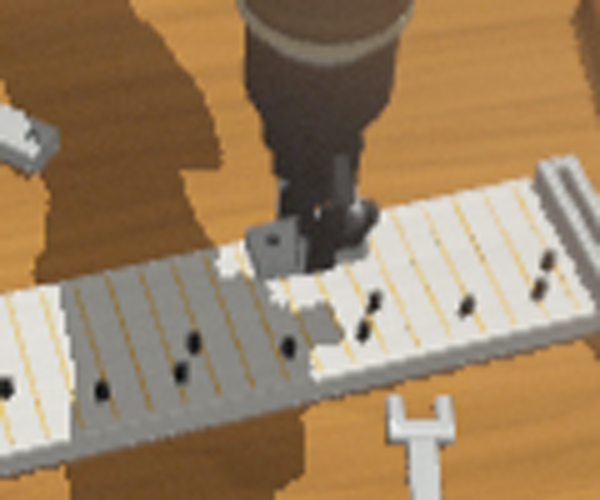

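>>> {"op": "arm_command", "data": {"travel": [[0.0007,-0.001,0.025],[0.0007,-0.001,0.026],[0,0,0]], "twist": [[0,0,-0.15],[0,0,-0.15],[0,0,0]]}}

```text
time_s: 5.55
ee_pos: [0.6074, 0.0719, 0.0383]
tcp_rot: [-2.121, -2.311, 0.006]
force: [-1.0, 0.4, -2.6]
finger_gap: 0.0268
grip_force: 40.8
```

>>> {"op": "arm_command", "data": {"travel": [[0,0,0.002],[0,0,0.002],[0,0,0]], "twist": [[0,0,0],[0,0,0],[0,0,0]]}}

```text
time_s: 5.85
ee_pos: [0.6111, 0.0711, 0.0378]
tcp_rot: [2.126, 2.312, 0.002]
force: [-0.1, 0.4, -2.9]
finger_gap: 0.0268
grip_force: 40.8
```

>>> {"op": "arm_command", "data": {"travel": [[0,0,0.001],[0,0,0.001],[0,0,0]], "twist": [[0,0,0],[0,0,0],[0,0,0]]}}

```text
time_s: 6.15
ee_pos: [0.611, 0.0712, 0.0359]
tcp_rot: [2.126, 2.312, 0.002]
force: [-2.9, 0.4, 6.8]
finger_gap: 0.0268
grip_force: 41.9
```

>>> {"op": "arm_command", "data": {"travel": [[0,0.002,-0.0005],[0,0.002,0],[0,0.002,0],[0,0,0]], "twist": [[0,0,0],[0,0,0],[0,0,0],[0,0,0]]}}

```text
time_s: 6.55
ee_pos: [0.6166, 0.0715, 0.0359]
tcp_rot: [-2.127, -2.312, -0.0]
force: [-4.1, -0.4, 6.3]
finger_gap: 0.0264
grip_force: 41.9
```

>>> {"op": "arm_command", "data": {"travel": [[0,0.001,0],[0,0.001,0],[0,0,0]], "twist": [[0,0,0],[0,0,0],[0,0,0]]}}

```text
time_s: 6.85
ee_pos: [0.6184, 0.0716, 0.0359]
tcp_rot: [-2.127, -2.312, 0.0]
force: [-4.2, 0.4, 7.3]
finger_gap: 0.0269
grip_force: 42.0
```

>>> {"op": "arm_command", "data": {"travel": [[0,0.001,0],[0,0,0]], "twist": [[0,0,0],[0,0,0]]}}

```text
time_s: 7.05
ee_pos: [0.6192, 0.0716, 0.0359]
tcp_rot: [-2.127, -2.311, 0.0]
force: [-4.6, -0.6, 7.9]
finger_gap: 0.0269
grip_force: 42.1
```

>>> {"op": "arm_command", "data": {"travel": [[0,0.001,0],[0,0,0]], "twist": [[0,0,0],[0,0,0]]}}

```text
time_s: 7.25
ee_pos: [0.6193, 0.0716, 0.0359]
tcp_rot: [-2.126, -2.31, 0.002]
force: [-9.3, -1.1, 11.7]
finger_gap: 0.0271
grip_force: 42.5
```

>>> {"op": "arm_command", "data": {"travel": [[0.002,0.0005,0],[0.002,0,0],[0,0,0]], "twist": [[0,0,0],[0,0,0],[0,0,0]]}}

```text
time_s: 7.55
ee_pos: [0.6193, 0.0722, 0.0359]
tcp_rot: [2.13, 2.309, -0.006]
force: [-9.3, -8.1, 11.2]
finger_gap: 0.0272
grip_force: 42.6
```

>>> {"op": "arm_command", "data": {"travel": [[0.001,0,0],[0,0,0]], "twist": [[0,0,0],[0,0,0]]}}

```text
time_s: 7.75
ee_pos: [0.6193, 0.0725, 0.0359]
tcp_rot: [2.13, 2.308, -0.007]
force: [-10.1, -11.1, 10.8]
finger_gap: 0.0272
grip_force: 42.5
```

>>> {"op": "arm_command", "data": {"travel": [[0.001,0,0],[0,0,0]], "twist": [[0,0,0],[0,0,0]]}}

```text
time_s: 7.95
ee_pos: [0.6193, 0.0733, 0.0359]
tcp_rot: [2.13, 2.307, -0.007]
force: [-7.4, -11.5, 10.1]
finger_gap: 0.027
grip_force: 42.5
```

>>> {"op": "arm_command", "data": {"travel": [[0.001,-0.0005,-0.0005],[0.001,0,0],[0,0,0]], "twist": [[0,0,0],[0,0,0],[0,0,0]]}}

```text
time_s: 8.25
ee_pos: [0.6188, 0.0774, 0.0359]
tcp_rot: [2.129, 2.31, -0.005]
force: [-5.7, -5.6, 4.6]
finger_gap: 0.027
grip_force: 41.8
```

```bash
python3 -c "
from h import *
p=imaging.read_camera('scene');c=pix(p,[.62,.07,.03])[0].astype(int);save(p,'g3.png',(c[0]-50,c[1]-40,c[0]+50,c[1]+40),7)"
```

```text
(no output)
```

View pics/g3.png

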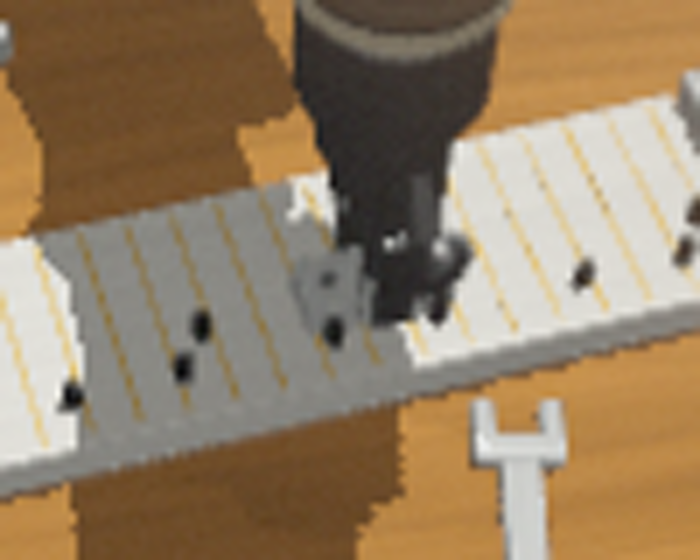

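>>> {"op": "arm_command", "data": {"travel": [[0.001,0,0],[0,0,0]], "twist": [[0,0,0],[0,0,0]]}}

```text
time_s: 8.5
ee_pos: [0.6188, 0.0779, 0.0359]
tcp_rot: [2.129, 2.309, -0.005]
force: [-4.7, -6.9, 5.0]
finger_gap: 0.0268
grip_force: 41.7
```

>>> {"op": "arm_command", "data": {"travel": [[0.001,0,0],[0,0,0]], "twist": [[0,0,0],[0,0,0]]}}

```text
time_s: 8.7
ee_pos: [0.6189, 0.078, 0.036]
tcp_rot: [2.129, 2.308, -0.006]
force: [-3.9, -8.9, 4.1]
finger_gap: 0.0268
grip_force: 41.7
```

>>> {"op": "arm_command", "data": {"travel": [[0.001,0,0],[0,0,0]], "twist": [[0,0,0],[0,0,0]]}}

```text
time_s: 8.9
ee_pos: [0.6188, 0.078, 0.0359]
tcp_rot: [2.13, 2.307, -0.007]
force: [-4.7, -11.2, 3.9]
finger_gap: 0.0272
grip_force: 41.6
```

>>> {"op": "arm_command", "data": {"travel": [[-0.0015,0,0],[0,0,0]], "twist": [[0,0,0],[0,0,0]]}}

```text
time_s: 9.1
ee_pos: [0.6188, 0.078, 0.0359]
tcp_rot: [2.129, 2.309, -0.005]
force: [-4.6, -7.3, 5.4]
finger_gap: 0.0269
grip_force: 41.7
```

>>> {"op": "arm_command", "data": {"travel": [[0,0,0],[0,0,0],[0,0,0],[0,0,0],[0,0,0]], "twist": [[0,0,0],[0,0,0],[0,0,0],[0,0,0],[0,0,0]], "claw": 110}}

```text
time_s: 9.6
ee_pos: [0.6198, 0.0817, 0.0358]
tcp_rot: [2.126, 2.313, 0.001]
force: [-0.4, 0.0, 0.0]
finger_gap: 0.0486
grip_force: 0.0
```

>>> {"op": "arm_command", "data": {"travel": [[0,0,-0.01],[0,0,-0.03],[0,0,-0.04],[0,0,-0.04],[0,0,0]], "twist": [[0,0,0],[0,0,0],[0,0,0],[0,0,0],[0,0,0]]}}

```text
time_s: 10.1
ee_pos: [0.623, 0.081, 0.1621]
tcp_rot: [2.124, 2.307, 0.012]
force: [0.9, -0.2, 0.9]
finger_gap: 0.0485
grip_force: 0.0
```

```bash
python3 go.py .424 -.078 .10 -44.5 45
```

```text
now [0.623  0.081  0.1621] jaw 4.75
6 [[-0.0237, -0.0353, 0.01], [-0.0285, -0.0316, 0.0101], [-0.0327, -0.0272, 0.0101], [-0.0362, -0.0222, 0.0102], [-0.039, -0.0168, 0.0103], [-0.041, -0.0111, 0.0103]] twist [0.08, -0.05, 8.21]
```

>>> {"op": "arm_command", "data": {"travel": [[-0.024,-0.035,0.01],[-0.0285,-0.0316,0.01],[-0.0327,-0.027,0.01],[-0.036,-0.022,0.01],[-0.039,-0.017,0.01],[-0.041,-0.011,0.01],[0,0,0],[0,0,0]], "twist": [[0,0,8.2],[0,0,8.2],[0,0,8.2],[0,0,8.2],[0,0,8.2],[0,0,8.2],[0,0,0],[0,0,0]]}}

```text
time_s: 10.9
ee_pos: [0.4207, -0.0784, 0.096]
tcp_rot: [-2.896, -1.215, -0.0]
force: [1.0, 0.3, 0.4]
finger_gap: 0.0486
grip_force: 0.0
```

```bash
python3 - <<'E'
from m import *
p=imaging.read_camera('top')
try:print(chuck(p))
except Exception as e:print(e)
t=bar(p,.6193,.0775,.04);print('seated',t)
print(bar(p,.3983,-.1695))
p=imaging.read_camera('scene');print('seated',bar(p,.6193,.0775,.04)); print(bar(p,.3983,-.1695),bar(p,.4224,-.0778))
E
python3 go.py .4227 -.077 .0135 -44.5 40
```

```text
(array([0.61743375, 0.03152448]), np.float64(0.07769296844723253), np.int64(12), np.float64(0.0004905665513145632))
seated ((array([0.61160992, 0.07874999]), array([ 93.2, 112.2]), -89.48393785953522), np.int32(1851))
((array([ 0.41833115, -0.18955035]), array([ 6.9, 20.8]), 45.511112213134766), np.int32(27))
seated ((array([0.61779431, 0.07728108]), array([109. , 178.9]), -85.29021263122559), np.int32(1401))
((array([ 0.39620789, -0.1730896 ]), array([18.4, 61.8]), -34.31304931640625), np.int32(52)) ((array([ 0.43930945, -0.06039979]), array([16.8, 30.3]), -29.119041442871094), np.int32(35))
now [ 0.4224 -0.0776  0.0962] jaw -44.3
3 [[0.0002, -0.0001, 0.0276], [0.0002, -0.0001, 0.0276], [0.0002, -0.0001, 0.0276]] twist [0.01, -0.02, 0.07]
```

>>> {"op": "arm_command", "data": {"travel": [[0,0,0.028],[0,0,0.028],[0,0,0.027],[0,0,0],[0,0,0]], "twist": [[0,0,0],[0,0,0],[0,0,0],[0,0,0],[0,0,0]]}}

```text
time_s: 11.5
ee_pos: [0.4217, -0.0779, 0.0131]
tcp_rot: [-2.895, -1.218, 0.001]
force: [0.1, -0.7, 0.9]
finger_gap: 0.0489
grip_force: 0.0
```

>>> {"op": "arm_command", "data": {"travel": [[0,0,0],[0,0,0],[0,0,0],[0,0,0],[0,0,0],[0,0,0]], "twist": [[0,0,0],[0,0,0],[0,0,0],[0,0,0],[0,0,0],[0,0,0]], "claw": 255}}

```text
time_s: 12.1
ee_pos: [0.4223, -0.078, 0.0141]
tcp_rot: [2.895, 1.218, 0.004]
force: [-1.4, -0.5, 5.3]
finger_gap: 0.0269
grip_force: 38.8
```

>>> {"op": "arm_command", "data": {"travel": [[0,0,-0.02],[0,0,-0.03],[0,0,-0.03],[0,0,0]], "twist": [[0,0,0],[0,0,0],[0,0,0],[0,0,0]]}}

```text
time_s: 12.5
ee_pos: [0.4232, -0.0781, 0.096]
tcp_rot: [2.895, 1.217, 0.009]
force: [1.3, -0.3, -2.5]
finger_gap: 0.0267
grip_force: 41.3
```

```bash
python3 go.py .6215 -.0390 .09 4.5 40
```

```text
now [ 0.4232 -0.0781  0.096 ] jaw -44.39
6 [[0.0278, 0.0191, 0.0012], [0.0248, 0.0228, 0.0012], [0.0213, 0.0261, 0.0011], [0.0174, 0.0288, 0.0011], [0.0131, 0.031, 0.0011], [0.0086, 0.0326, 0.001]] twist [0.05, -0.03, -8.15]
```

>>> {"op": "arm_command", "data": {"travel": [[0.028,0.019,0.001],[0.025,0.023,0.001],[0.021,0.026,0.001],[0.0174,0.029,0.001],[0.013,0.031,0.001],[0.0086,0.0326,0.001],[0,0,0],[0,0,0]], "twist": [[0,0,-8.15],[0,0,-8.15],[0,0,-8.15],[0,0,-8.15],[0,0,-8.15],[0,0,-8.15],[0,0,0],[0,0,0]]}}

```text
time_s: 13.3
ee_pos: [0.6195, -0.0389, 0.086]
tcp_rot: [-2.133, -2.306, 0.001]
force: [-0.4, -0.4, -3.5]
finger_gap: 0.027
grip_force: 41.4
```

```bash
python3 go.py .6213 -.0392 .040 4.5 30
python3 - <<'E'
from m import *
p=imaging.read_camera('top');print(bar(p,.3983,-.1695))
p=imaging.read_camera('scene');print(bar(p,.3983,-.1695))
c=pix(p,[.625,.03,.03])[0].astype(int);save(p,'g4.png',(c[0]-60,c[1]-45,c[0]+60,c[1]+45),6)
E
```

```text
now [ 0.6195 -0.0389  0.086 ] jaw 4.46
2 [[-0.0002, 0.0009, 0.023], [-0.0002, 0.0009, 0.023]] twist [-0.03, -0.01, -0.02]
((array([ 0.39786111, -0.17020076]), array([27.4, 63.3]), -36.909576416015625), np.int32(296))
((array([ 0.39899438, -0.16907083]), array([27.3, 64.2]), -36.83106231689453), np.int32(126))
```

View pics/g4.png

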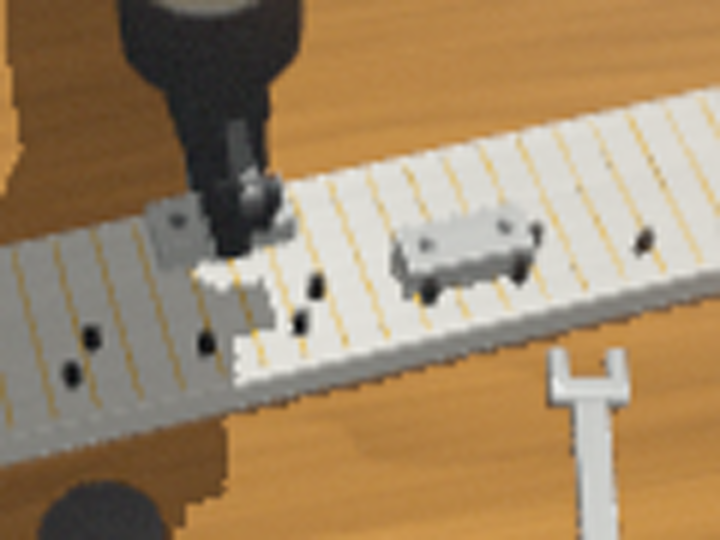

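>>> {"op": "arm_command", "data": {"travel": [[0,0.001,0.023],[0,0.001,0.024],[0,0,0.0015],[0,0,0],[0,0,0]], "twist": [[0,0,0],[0,0,0],[0,0,0],[0,0,0],[0,0,0]]}}

```text
time_s: 13.9
ee_pos: [0.6217, -0.0393, 0.0393]
tcp_rot: [2.133, 2.306, 0.001]
force: [-0.5, 0.9, -2.7]
finger_gap: 0.0269
grip_force: 41.6
```

>>> {"op": "arm_command", "data": {"travel": [[0,0,0.001],[0,0,0]], "twist": [[0,0,0],[0,0,0]]}}

```text
time_s: 14.1
ee_pos: [0.622, -0.039, 0.0379]
tcp_rot: [2.133, 2.306, 0.001]
force: [0.4, -1.0, -2.7]
finger_gap: 0.027
grip_force: 41.6
```

>>> {"op": "arm_command", "data": {"travel": [[0,0,0.001],[0,0,0.001],[0,0,0]], "twist": [[0,0,0],[0,0,0],[0,0,0]]}}

```text
time_s: 14.4
ee_pos: [0.622, -0.039, 0.0359]
tcp_rot: [2.133, 2.307, 0.001]
force: [-2.5, 0.6, 4.8]
finger_gap: 0.0266
grip_force: 42.4
```

>>> {"op": "arm_command", "data": {"travel": [[0,0.002,0],[0,0.002,0],[0,0.001,0],[0,0,0]], "twist": [[0,0,0],[0,0,0],[0,0,0],[0,0,0]]}}

```text
time_s: 14.8
ee_pos: [0.6263, -0.039, 0.0359]
tcp_rot: [-2.133, -2.306, 0.001]
force: [-4.1, 0.1, 7.2]
finger_gap: 0.0267
grip_force: 42.7
```

>>> {"op": "arm_command", "data": {"travel": [[0,0.001,0],[0,0.001,0],[0,0,0]], "twist": [[0,0,0],[0,0,0],[0,0,0]]}}

```text
time_s: 15.1
ee_pos: [0.628, -0.0389, 0.0359]
tcp_rot: [-2.133, -2.305, 0.001]
force: [-5.8, -0.1, 8.1]
finger_gap: 0.0267
grip_force: 42.8
```

>>> {"op": "arm_command", "data": {"travel": [[0,0.001,-0.0005],[0,0.0005,0],[0,0,0]], "twist": [[0,0,0],[0,0,0],[0,0,0]]}}

```text
time_s: 15.4
ee_pos: [0.6281, -0.0389, 0.0359]
tcp_rot: [-2.132, -2.303, 0.004]
force: [-9.3, 0.4, 8.2]
finger_gap: 0.0268
grip_force: 42.8
```

>>> {"op": "arm_command", "data": {"travel": [[0.002,0,0],[0.002,0,0],[0.002,0,0],[0,0,0]], "twist": [[0,0,0],[0,0,0],[0,0,0],[0,0,0]]}}

```text
time_s: 15.8
ee_pos: [0.6278, -0.0354, 0.0359]
tcp_rot: [-2.136, -2.303, 0.006]
force: [-7.1, -6.1, 4.4]
finger_gap: 0.0267
grip_force: 42.5
```

>>> {"op": "arm_command", "data": {"travel": [[0.001,0,0],[0.001,0,0],[0,0,0]], "twist": [[0,0,0],[0,0,0],[0,0,0]]}}

```text
time_s: 16.1
ee_pos: [0.6277, -0.0337, 0.036]
tcp_rot: [-2.136, -2.303, 0.006]
force: [-7.1, -7.4, 4.5]
finger_gap: 0.0269
grip_force: 42.4
```

>>> {"op": "arm_command", "data": {"travel": [[0.001,0,0],[0.001,0,0],[0,0,0]], "twist": [[0,0,0],[0,0,0],[0,0,0]]}}

```text
time_s: 16.4
ee_pos: [0.6276, -0.0317, 0.036]
tcp_rot: [-2.136, -2.303, 0.006]
force: [-6.6, -7.2, 3.8]
finger_gap: 0.0264
grip_force: 42.5
```

>>> {"op": "arm_command", "data": {"travel": [[0.001,0,0],[0,0,0]], "twist": [[0,0,0],[0,0,0]]}}

```text
time_s: 16.6
ee_pos: [0.6275, -0.031, 0.0359]
tcp_rot: [2.136, 2.303, -0.007]
force: [-7.3, -7.7, 5.1]
finger_gap: 0.0264
grip_force: 42.4
```

>>> {"op": "arm_command", "data": {"travel": [[0.001,0,0],[0,0,0]], "twist": [[0,0,0],[0,0,0]]}}

```text
time_s: 16.8
ee_pos: [0.6275, -0.0309, 0.036]
tcp_rot: [2.136, 2.302, -0.008]
force: [-5.9, -10.6, 2.9]
finger_gap: 0.0269
grip_force: 42.3
```

>>> {"op": "arm_command", "data": {"travel": [[0.001,0,0],[0,0,0]], "twist": [[0,0,0],[0,0,0]]}}

```text
time_s: 17.0
ee_pos: [0.6275, -0.0308, 0.036]
tcp_rot: [2.137, 2.301, -0.008]
force: [-5.9, -12.3, 2.8]
finger_gap: 0.027
grip_force: 42.2
```

>>> {"op": "arm_command", "data": {"travel": [[-0.0015,0,0],[0,0,0]], "twist": [[0,0,0],[0,0,0]]}}

```text
time_s: 17.2
ee_pos: [0.6275, -0.0309, 0.0359]
tcp_rot: [2.137, 2.303, -0.007]
force: [-6.8, -9.2, 4.8]
finger_gap: 0.0269
grip_force: 42.4
```

>>> {"op": "arm_command", "data": {"travel": [[0,0,0],[0,0,0],[0,0,0],[0,0,0],[0,0,0]], "twist": [[0,0,0],[0,0,0],[0,0,0],[0,0,0],[0,0,0]], "claw": 110}}

```text
time_s: 17.7
ee_pos: [0.6296, -0.0266, 0.0359]
tcp_rot: [2.132, 2.307, 0.001]
force: [-0.1, -0.3, -0.1]
finger_gap: 0.0487
grip_force: 0.0
```

>>> {"op": "arm_command", "data": {"travel": [[0,0,-0.01],[0,0,-0.03],[0,0,-0.04],[0,0,-0.04],[0,0,0]], "twist": [[0,0,0],[0,0,0],[0,0,0],[0,0,0],[0,0,0]]}}

```text
time_s: 18.2
ee_pos: [0.6327, -0.0278, 0.1622]
tcp_rot: [2.129, 2.301, 0.01]
force: [0.6, -0.8, 0.8]
finger_gap: 0.0485
grip_force: 0.0
```

```bash
python3 go.py .3985 -.1695 .09 53 45
```

```text
now [ 0.6327 -0.0278  0.1622] jaw 4.46
7 [[-0.0176, -0.035, 0.01], [-0.0132, -0.0369, 0.01], [-0.0087, -0.0382, 0.0101], [-0.004, -0.0389, 0.0101], [0.0007, -0.0391, 0.0102], [0.0054, -0.0387, 0.0102], [0.0101, -0.0378, 0.0103]] twist [0.07, 0.04, -6.93]
```

>>> {"op": "arm_command", "data": {"travel": [[-0.0176,-0.035,0.01],[-0.013,-0.037,0.01],[-0.0087,-0.038,0.01],[-0.004,-0.039,0.01],[0.0007,-0.039,0.01],[0.0054,-0.0387,0.01],[0.01,-0.038,0.01],[0,0,0],[0,0,0]], "twist": [[0,0,-6.93],[0,0,-6.93],[0,0,-6.93],[0,0,-6.93],[0,0,-6.93],[0,0,-6.93],[0,0,-6.93],[0,0,0],[0,0,0]]}}

```text
time_s: 19.1
ee_pos: [0.3944, -0.1692, 0.086]
tcp_rot: [1.002, 2.977, 0.001]
force: [0.7, -0.1, 0.6]
finger_gap: 0.0486
grip_force: 0.0
```

```bash
python3 go.py .3985 -.1690 .0132 53 45;  python3 - <<'E'
from m import *
p=imaging.read_camera('top');print([ (np.round(r['location'],4),round(r['confidence'],2)) for r in models.spot_in(p,'bar1')])
p=imaging.read_camera('scene');print([ (np.round(r['location'],4),round(r['confidence'],2)) for r in models.spot_in(p,'bar1')])
E
```

```text
now [ 0.3944 -0.1692  0.086 ] jaw 52.8
2 [[-0.0016, 0.0013, 0.0364], [-0.0016, 0.0013, 0.0364]] twist [0.01, 0.0, -0.1]
[(array([ 0.4142, -0.1725,  0.017 ]), 0.63), (array([ 0.6254, -0.0337,  0.0431]), 0.57), (array([0.6216, 0.0755, 0.0409]), 0.52)]
[(array([ 0.4019, -0.1723,  0.0172]), 0.62), (array([0.6227, 0.0816, 0.0403]), 0.54), (array([ 0.6318, -0.031 ,  0.0432]), 0.49)]
```

>>> {"op": "arm_command", "data": {"travel": [[-0.0016,0.0013,0.037],[-0.0016,0.0013,0.0365],[0,0,0],[0,0,0]], "twist": [[0,0,0],[0,0,0],[0,0,0],[0,0,0]]}}

```text
time_s: 19.7
ee_pos: [0.399, -0.1681, 0.0124]
tcp_rot: [-0.996, -2.978, 0.0]
force: [0.5, -0.2, 0.1]
finger_gap: 0.0486
grip_force: 0.0
```

>>> {"op": "arm_command", "data": {"travel": [[0,0,0],[0,0,0],[0,0,0],[0,0,0],[0,0,0],[0,0,0]], "twist": [[0,0,0],[0,0,0],[0,0,0],[0,0,0],[0,0,0],[0,0,0]], "claw": 255}}

```text
time_s: 20.3
ee_pos: [0.4001, -0.1687, 0.014]
tcp_rot: [0.996, 2.976, 0.001]
force: [-1.4, 0.5, 7.1]
finger_gap: 0.027
grip_force: 39.9
```

>>> {"op": "arm_command", "data": {"travel": [[0,0,-0.02],[0,0,-0.03],[0,0,-0.03],[0,0,0]], "twist": [[0,0,0],[0,0,0],[0,0,0],[0,0,0]]}}

```text
time_s: 20.7
ee_pos: [0.4012, -0.1691, 0.0962]
tcp_rot: [0.995, 2.972, 0.002]
force: [1.2, -0.4, -2.8]
finger_gap: 0.0269
grip_force: 40.8
```

```bash
python3 go.py .6298 -.1485 .09 4.5 40
```

```text
now [ 0.4012 -0.1691  0.0962] jaw 52.99
6 [[-0.0283, 0.0257, 0.0013], [-0.0244, 0.0294, 0.0013], [-0.0201, 0.0326, 0.0012], [-0.0153, 0.0351, 0.0012], [-0.0102, 0.0369, 0.0011], [-0.0049, 0.0379, 0.0011]] twist [0.06, 0.04, 8.08]
```

>>> {"op": "arm_command", "data": {"travel": [[-0.0283,0.0257,0.001],[-0.0244,0.0294,0.001],[-0.02,0.0326,0.001],[-0.0153,0.035,0.001],[-0.01,0.037,0.001],[-0.005,0.038,0.001],[0,0,0],[0,0,0]], "twist": [[0,0,8.08],[0,0,8.08],[0,0,8.08],[0,0,8.08],[0,0,8.08],[0,0,8.08],[0,0,0],[0,0,0]]}}

```text
time_s: 21.5
ee_pos: [0.6275, -0.1468, 0.0855]
tcp_rot: [-2.129, -2.309, 0.001]
force: [-1.2, 0.2, -2.4]
finger_gap: 0.027
grip_force: 40.9
```

```bash
python3 go.py .6298 -.1485 .038 4.5 30
```

```text
now [ 0.6275 -0.1468  0.0855] jaw 4.64
2 [[-0.0009, 0.0011, 0.0238], [-0.0009, 0.0011, 0.0238]] twist [-0.03, 0.0, 0.07]
```

>>> {"op": "arm_command", "data": {"travel": [[-0.001,0.001,0.024],[-0.001,0.001,0.024],[0,0,0.001],[0,0,0.001],[0,0,0]], "twist": [[0,0,0],[0,0,0],[0,0,0],[0,0,0],[0,0,0]]}}

```text
time_s: 22.0
ee_pos: [0.629, -0.1495, 0.0369]
tcp_rot: [-2.132, -2.307, -0.0]
force: [-0.1, 0.2, -2.6]
finger_gap: 0.027
grip_force: 42.3
```

>>> {"op": "arm_command", "data": {"travel": [[0,0,0.001],[0,0,0]], "twist": [[0,0,0],[0,0,0]]}}

```text
time_s: 22.2
ee_pos: [0.6297, -0.1492, 0.0357]
tcp_rot: [2.132, 2.307, 0.001]
force: [0.3, 0.5, -1.5]
finger_gap: 0.027
grip_force: 42.3
```

>>> {"op": "arm_command", "data": {"travel": [[0,0,0.001],[0,0,0]], "twist": [[0,0,0],[0,0,0]]}}

```text
time_s: 22.4
ee_pos: [0.6299, -0.1493, 0.0352]
tcp_rot: [2.132, 2.307, 0.001]
force: [-2.5, 0.6, 5.7]
finger_gap: 0.0268
grip_force: 43.2
```

>>> {"op": "arm_command", "data": {"travel": [[0,0.002,0],[0,0.002,0],[0,0.001,0],[0,0,0]], "twist": [[0,0,0],[0,0,0],[0,0,0],[0,0,0]]}}

```text
time_s: 22.8
ee_pos: [0.6341, -0.1493, 0.0351]
tcp_rot: [-2.132, -2.306, 0.001]
force: [-5.5, 0.4, 7.4]
finger_gap: 0.0271
grip_force: 44.3
```

>>> {"op": "arm_command", "data": {"travel": [[0,0.001,0],[0,0.001,0],[0,0,0]], "twist": [[0,0,0],[0,0,0],[0,0,0]]}}

```text
time_s: 23.1
ee_pos: [0.6357, -0.1491, 0.0351]
tcp_rot: [-2.132, -2.306, 0.001]
force: [-5.9, 1.0, 8.2]
finger_gap: 0.0269
grip_force: 44.6
```

>>> {"op": "arm_command", "data": {"travel": [[0,0.001,-0.0005],[0,0.0005,0],[0,0,0]], "twist": [[0,0,0],[0,0,0],[0,0,0]]}}

```text
time_s: 23.4
ee_pos: [0.6369, -0.1489, 0.0351]
tcp_rot: [-2.132, -2.305, 0.002]
force: [-7.5, 0.9, 7.3]
finger_gap: 0.0268
grip_force: 43.6
```

>>> {"op": "arm_command", "data": {"travel": [[0,0.001,0],[0,0,0]], "twist": [[0,0,0],[0,0,0]]}}

```text
time_s: 23.6
ee_pos: [0.6369, -0.1489, 0.0351]
tcp_rot: [-2.131, -2.304, 0.003]
force: [-10.7, 1.4, 10.9]
finger_gap: 0.0271
grip_force: 43.9
```

>>> {"op": "arm_command", "data": {"travel": [[0.002,0,0],[0.002,0,0],[0.002,0,0],[0,0,0]], "twist": [[0,0,0],[0,0,0],[0,0,0],[0,0,0]]}}

```text
time_s: 24.0
ee_pos: [0.6367, -0.1459, 0.0352]
tcp_rot: [2.135, 2.304, -0.006]
force: [-8.3, -6.8, 5.5]
finger_gap: 0.0267
grip_force: 43.3
```

>>> {"op": "arm_command", "data": {"travel": [[0.001,0,0],[0.001,0,0],[0.001,0,0],[0,0,0]], "twist": [[0,0,0],[0,0,0],[0,0,0],[0,0,0]]}}

```text
time_s: 24.4
ee_pos: [0.6365, -0.1432, 0.0352]
tcp_rot: [2.135, 2.304, -0.007]
force: [-8.2, -8.3, 5.2]
finger_gap: 0.0271
grip_force: 43.2
```

>>> {"op": "arm_command", "data": {"travel": [[0.001,0,0],[0,0,0]], "twist": [[0,0,0],[0,0,0]]}}

```text
time_s: 24.6
ee_pos: [0.6364, -0.1423, 0.0352]
tcp_rot: [2.135, 2.304, -0.007]
force: [-7.6, -7.2, 4.7]
finger_gap: 0.0268
grip_force: 43.2
```

>>> {"op": "arm_command", "data": {"travel": [[0.001,0,0],[0.001,0,0],[0,0,0]], "twist": [[0,0,0],[0,0,0],[0,0,0]]}}

```text
time_s: 24.9
ee_pos: [0.6363, -0.1418, 0.0352]
tcp_rot: [2.135, 2.301, -0.008]
force: [-7.1, -10.4, 2.9]
finger_gap: 0.0269
grip_force: 42.9
```

>>> {"op": "arm_command", "data": {"travel": [[0.001,0,0],[0,0,0]], "twist": [[0,0,0],[0,0,0]]}}

```text
time_s: 25.1
ee_pos: [0.6363, -0.1417, 0.0353]
tcp_rot: [2.135, 2.3, -0.009]
force: [-6.7, -13.8, 1.8]
finger_gap: 0.0268
grip_force: 42.8
```

>>> {"op": "arm_command", "data": {"travel": [[0.001,0,0],[0,0,0]], "twist": [[0,0,0],[0,0,0]]}}

```text
time_s: 25.3
ee_pos: [0.6363, -0.1416, 0.0354]
tcp_rot: [2.135, 2.299, -0.01]
force: [-5.4, -15.6, 2.0]
finger_gap: 0.0272
grip_force: 42.8
```

>>> {"op": "arm_command", "data": {"travel": [[-0.002,0,0],[0,0,0]], "twist": [[0,0,0],[0,0,0]]}}

```text
time_s: 25.5
ee_pos: [0.6363, -0.1417, 0.0352]
tcp_rot: [2.135, 2.302, -0.008]
force: [-6.8, -11.1, 3.4]
finger_gap: 0.0268
grip_force: 43.0
```

>>> {"op": "arm_command", "data": {"travel": [[0,0,0],[0,0,0],[0,0,0],[0,0,0],[0,0,0]], "twist": [[0,0,0],[0,0,0],[0,0,0],[0,0,0],[0,0,0]], "claw": 110}}

```text
time_s: 26.0
ee_pos: [0.6385, -0.1361, 0.0349]
tcp_rot: [2.132, 2.308, 0.001]
force: [-0.4, 0.8, -0.3]
finger_gap: 0.0485
grip_force: 0.0
```

>>> {"op": "arm_command", "data": {"travel": [[0,0,-0.01],[0,0,-0.03],[0,0,-0.04],[0,0,-0.04],[0,0,-0.04],[0,0,0]], "twist": [[0,0,0],[0,0,0],[0,0,0],[0,0,0],[0,0,0],[0,0,0]]}}

```text
time_s: 26.6
ee_pos: [0.6411, -0.1381, 0.2016]
tcp_rot: [2.127, 2.301, 0.008]
force: [-0.3, -0.3, -0.8]
finger_gap: 0.0487
grip_force: 0.0
```

```bash
python3 go.py .446 .343 .20 82.5 45
```

```text
now [ 0.6411 -0.1381  0.2016] jaw 4.49
12 [[0.0412, -0.0131, -0.0001], [0.0425, -0.0083, -0.0001], [0.0431, -0.0035, -0.0], [0.0432, 0.0014, 0.0], [0.0428, 0.0063, 0.0], [0.0418, 0.0111, 0.0001], [0.0403, 0.0158, 0.0001], [0.0382, 0.0203, 0.0001], [0.0357, 0.0245, 0.0001], [0.0327, 0.0283, 0.0001], [0.0293, 0.0319, 0.0001], [0.0255, 0.035, 0.0001]] twist [0.03, 0.04, -6.5]
```

>>> {"op": "arm_command", "data": {"travel": [[0.041,-0.013,0],[0.0425,-0.008,0],[0.043,-0.0035,0],[0.043,0.0014,0],[0.043,0.006,0],[0.042,0.011,0],[0.04,0.016,0],[0.038,0.02,0],[0.036,0.0245,0],[0.033,0.028,0]], "twist": [[0,0,-6.5],[0,0,-6.5],[0,0,-6.5],[0,0,-6.5],[0,0,-6.5],[0,0,-6.5],[0,0,-6.5],[0,0,-6.5],[0,0,-6.5],[0,0,-6.5]]}}

```text
time_s: 27.6
ee_pos: [0.4742, 0.265, 0.1954]
tcp_rot: [0.552, 3.092, 0.001]
force: [0.7, -0.3, -0.9]
finger_gap: 0.0484
grip_force: 0.0
```

>>> {"op": "arm_command", "data": {"travel": [[0.029,0.032,0],[0.0255,0.035,0],[0,0,0],[0,0,0]], "twist": [[0,0,-6.5],[0,0,-6.5],[0,0,0],[0,0,0]]}}

```text
time_s: 28.0
ee_pos: [0.4422, 0.3445, 0.1949]
tcp_rot: [0.203, 3.135, -0.0]
force: [0.5, -0.7, 0.3]
finger_gap: 0.0484
grip_force: 0.0
```

```bash
python3 go.py .446 .343 .085 82.5 30
cat > v.py <<'E'
import sys
from m import *
p=imaging.read_camera('scene');save(p,sys.argv[1],(140,140,460,310),2.5)
v,u=np.mgrid[0:400,0:640].reshape(2,-1)
B={1:(.6191,.078),2:(.6276,-.0317),3:(.6362,-.1414)}
for cn in('top','scene'):
    if cn=='top':p=imaging.read_camera('top')
    else:p=imaging.read_camera('scene')
    W=world(p,u,v);c,th,n,e=chuck(p);R=np.array([[np.cos(th),-np.sin(th)],[np.sin(th),np.cos(th)]]);L=(W[:,:2]-c)@R
    print(cn,c.round(4),th.round(4),n)
    for i,yy in enumerate((155,45,-65,-175)):
        b=np.array([.005,yy/1000]);k=(abs(L-b)<(.024,.045)).all(1)&(W[:,2]>.034)&(W[:,2]<.046)
        if k.sum()<20: continue
        q=L[k];k2=abs(q-b).max(1)>-1
        (cc,s,a)=rect(q[(q[:,0]<.0215)&(q[:,1]<b[1]+.035)]);print('bay',i,k.sum(),((cc-b)*1000).round(1),s,round(a,1))
E
python3 v.py v1.png
```

```text
now [0.4422 0.3445 0.1949] jaw 82.6
4 [[-0.001, -0.0002, 0.0275], [-0.001, -0.0002, 0.0275], [-0.001, -0.0002, 0.0275], [-0.001, -0.0002, 0.0275]] twist [-0.0, 0.0, 0.03]
top [0.6176 0.0315] 0.0793 12
bay 1 330 [0.7 2.2] [28.7 65.1] 89.6
bay 2 331 [0.6 0.7] [34.2 62.6] 86.1
bay 3 332 [1.2 1.4] [29.8 64.5] 89.4
scene [0.617  0.0329] 0.0758 11
bay 1 214 [1.2 1.2] [30.2 66.3] -89.3
bay 2 218 [-0.8  0.3] [33.6 63.6] -88.9
bay 3 236 [1.1 1.1] [29.9 65.5] -89.7
```

View pics/v1.png

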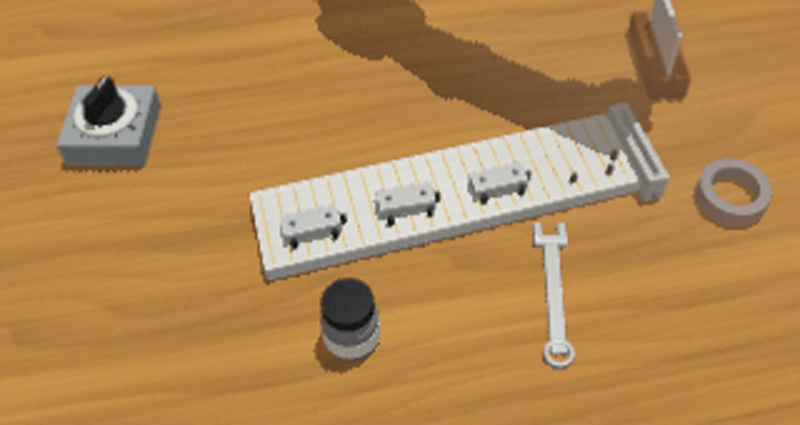

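```bash
cat > spots.py <<'E'
from m import *
def go(cn,p):
    c,th,n,e=chuck(p);R=np.array([[np.cos(th),-np.sin(th)],[np.sin(th),np.cos(th)]])
    f=p['frame'].astype(np.float32).mean(2);S=8
    for i,yy in((0,155),(1,45),(2,-65),(3,-175)):
        out=[]
        # rectified patch of the bar's top plane in the chuck frame, 0.5 mm per pixel
        gx,gy=np.meshgrid(np.arange(-12,12.1,.5),np.arange(-30,30.1,.5),indexing='ij')
        L=np.c_[gx.ravel()+5,gy.ravel()+yy]/1000;P=np.c_[L@R.T+c,np.full(len(L),.04)]
        q=pix(p,P).astype(np.float32);I=cv2.remap(f,q[:,0].reshape(gx.shape),q[:,1].reshape(gx.shape),cv2.INTER_LINEAR)
        for s in(-1,1):
            k=(gy*s>8)&(gy*s<29)&(abs(gx)<9);w=np.clip(np.median(I[k])-15-I,0,None)*k
            out.append(((w*gx).sum()/w.sum(),(w*gy).sum()/w.sum()) if w.sum()>0 else (9,9))
        a=np.array(out);m=a.mean(0);d=a[1]-a[0]
        print(cn,'bay',i,'off',m.round(2),'dist',round(np.hypot(*d),1),'tilt deg',round(np.degrees(np.arctan2(-d[0],d[1])),2))
for cn in('top','scene'): go(cn,imaging.read_camera(cn))
E
python3 spots.py
python3 - <<'E'
from h import *
o=[]
for cn in('top','scene'):
    p=imaging.read_camera(cn);c=pix(p,[.6276,-.03,.03])[0].astype(int)
    im=cv2.cvtColor(p['frame'],cv2.COLOR_RGB2BGR)[c[1]-20:c[1]+20,c[0]-40:c[0]+40];o.append(cv2.resize(im,(560,280),interpolation=cv2.INTER_CUBIC))
cv2.imwrite('pics/z.png',np.vstack(o))
E
```

```text
top bay 0 off [-2.54  3.01] dist 47.9 tilt deg 6.98
top bay 1 off [-0.19  0.89] dist 40.1 tilt deg -0.22
top bay 2 off [-2.74  0.74] dist 40.0 tilt deg -4.61
top bay 3 off [-0.31  0.68] dist 39.8 tilt deg -0.13
scene bay 0 off [2.39 0.62] dist 54.4 tilt deg -9.25
scene bay 1 off [-0.43  0.45] dist 39.8 tilt deg -0.12
scene bay 2 off [-2.31  0.21] dist 39.8 tilt deg -4.03
scene bay 3 off [0.25 0.29] dist 39.9 tilt deg 0.23
```

View pics/z.png

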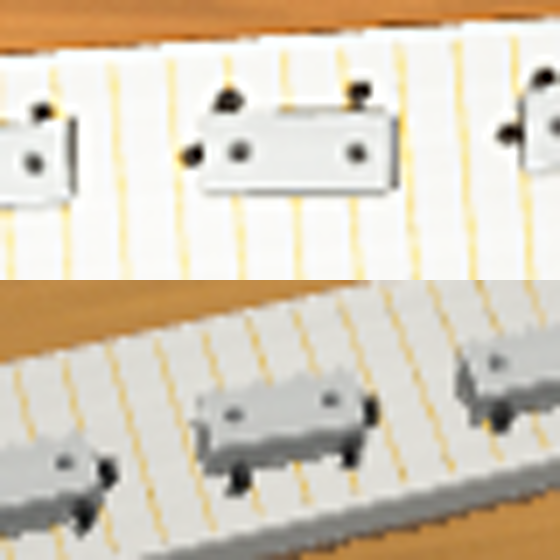

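```bash
python3 go.py .5863 -.043 .195 94.5 45
```

```text
now [0.4433 0.3428 0.1949] jaw 82.4
10 [[-0.0193, -0.0364, 0.0], [-0.0185, -0.0368, -0.0], [-0.0177, -0.0371, -0.0], [-0.0169, -0.0375, -0.0], [-0.0161, -0.0379, -0.0], [-0.0153, -0.0382, -0.0], [-0.0145, -0.0385, -0.0], [-0.0137, -0.0388, -0.0], [-0.0129, -0.0391, -0.0], [-0.0121, -0.0393, -0.0]] twist [-0.0, 0.0, -1.21]
```

>>> {"op": "arm_command", "data": {"travel": [[-0.0193,-0.0364,0],[-0.0185,-0.037,0],[-0.0177,-0.037,0],[-0.017,-0.0375,0],[-0.016,-0.038,0],[-0.0153,-0.038,0],[-0.0145,-0.0385,0],[-0.0137,-0.039,0],[-0.013,-0.039,0],[-0.012,-0.0393,0]], "twist": [[0,0,-1.21],[0,0,-1.21],[0,0,-1.21],[0,0,-1.21],[0,0,-1.21],[0,0,-1.21],[0,0,-1.21],[0,0,-1.21],[0,0,-1.21],[0,0,-1.21]], "claw": 255}}

```text
time_s: 29.35
ee_pos: [0.5867, -0.0441, 0.195]
tcp_rot: [-0.126, 3.139, 0.0]
force: [-0.2, 1.3, -0.8]
finger_gap: 0.0
grip_force: 0.0
```

>>> {"op": "arm_command", "data": {"travel": [[0,0,0.04],[0,0,0.04],[0,0,0]], "twist": [[0,0,0],[0,0,0],[0,0,0]]}}

```text
time_s: 29.65
ee_pos: [0.5828, -0.0425, 0.1104]
tcp_rot: [0.124, -3.13, -0.0]
force: [-1.0, 0.6, -0.7]
finger_gap: -0.0002
grip_force: 0.0
```

```bash
python3 go.py .5863 -.043 .036 94.5 45;python3 spots.py | grep -v 'bay 0'
```

```text
now [ 0.5828 -0.0425  0.1104] jaw 94.53
2 [[-0.002, -0.0004, 0.0372], [-0.0019, -0.0004, 0.0372]] twist [0.01, -0.25, 0.02]
top bay 1 off [-1.61  0.63] dist 40.1 tilt deg -1.14
top bay 2 off [6.36 6.39] dist 43.9 tilt deg -3.27
top bay 3 off [2.16 0.98] dist 40.2 tilt deg -5.27
scene bay 1 off [-0.48  0.48] dist 39.8 tilt deg -0.06
scene bay 2 off [-3.9  -0.81] dist 37.3 tilt deg -0.03
scene bay 3 off [0.57 0.3 ] dist 39.9 tilt deg 0.32
```

>>> {"op": "arm_command", "data": {"travel": [[0,0,0.037],[0,0,0.036],[0,0,0],[0,0,0]], "twist": [[0,0,0],[0,0,0],[0,0,0],[0,0,0]]}}

```text
time_s: 30.15
ee_pos: [0.5875, -0.042, 0.0438]
tcp_rot: [-0.127, 3.138, -0.0]
force: [1.1, -0.1, -0.6]
finger_gap: -0.0001
grip_force: 0.0
```

>>> {"op": "arm_command", "data": {"travel": [[-0.003,0,0],[-0.003,0,0],[-0.003,0,0],[-0.002,0,0],[0,0,0]], "twist": [[0,0,0],[0,0,0],[0,0,0],[0,0,0],[0,0,0]]}}

```text
time_s: 30.65
ee_pos: [0.5979, -0.041, 0.0421]
tcp_rot: [-0.127, 3.138, 0.0]
force: [-0.7, 0.6, -0.1]
finger_gap: 0.0001
grip_force: 0.0
```

>>> {"op": "arm_command", "data": {"travel": [[-0.002,0,0],[-0.001,0,0],[0,0,0]], "twist": [[0,0,0],[0,0,0],[0,0,0]]}}

```text
time_s: 30.95
ee_pos: [0.6001, -0.041, 0.0417]
tcp_rot: [0.126, -3.138, 0.0]
force: [-0.6, -0.6, 1.1]
finger_gap: 0.0001
grip_force: 0.6
```

>>> {"op": "arm_command", "data": {"travel": [[0,0,0.003],[-0.001,0,0],[-0.001,0,0],[0,0,0]], "twist": [[0,0,0],[0,0,0],[0,0,0],[0,0,0]]}}

```text
time_s: 31.35
ee_pos: [0.6025, -0.0407, 0.0387]
tcp_rot: [-0.126, 3.139, -0.0]
force: [-0.5, -1.4, 0.3]
finger_gap: 0.0
grip_force: 0.4
```

>>> {"op": "arm_command", "data": {"travel": [[-0.001,0,0],[-0.001,0,0],[0,0,0]], "twist": [[0,0,0],[0,0,0],[0,0,0]]}}

```text
time_s: 31.65
ee_pos: [0.6031, -0.0407, 0.0387]
tcp_rot: [0.126, -3.137, -0.0]
force: [-5.0, -0.8, 3.0]
finger_gap: 0.0001
grip_force: 2.8
```

>>> {"op": "arm_command", "data": {"travel": [[-0.001,0,0],[0,0,0]], "twist": [[0,0,0],[0,0,0]]}}

```text
time_s: 31.85
ee_pos: [0.6032, -0.0407, 0.0385]
tcp_rot: [0.126, -3.135, -0.001]
force: [-7.7, -1.3, 4.7]
finger_gap: -0.0002
grip_force: 4.2
```

>>> {"op": "arm_command", "data": {"travel": [[0.005,0,0],[0.01,0,0],[0,0,-0.03],[0,0,-0.04],[0,0,-0.04],[0,0,-0.045],[0,0,0]], "twist": [[0,0,0],[0,0,0],[0,0,0],[0,0,0],[0,0,0],[0,0,0],[0,0,0]]}}

```text
time_s: 32.55
ee_pos: [0.5937, -0.0421, 0.2002]
tcp_rot: [-0.126, 3.128, 0.0]
force: [1.2, 0.3, -0.3]
finger_gap: -0.0004
grip_force: 0.0
```

```bash
python3 go.py .446 .343 .195 82.5 45
```

```text
now [ 0.5937 -0.0421  0.2002] jaw 94.6
10 [[0.0116, 0.0396, 0.0004], [0.0125, 0.0393, 0.0004], [0.0133, 0.039, 0.0004], [0.0141, 0.0388, 0.0004], [0.0149, 0.0384, 0.0004], [0.0157, 0.0381, 0.0004], [0.0165, 0.0378, 0.0004], [0.0173, 0.0374, 0.0005], [0.0181, 0.0371, 0.0005], [0.0189, 0.0367, 0.0005]] twist [0.0, 0.06, 1.21]
```

>>> {"op": "arm_command", "data": {"travel": [[0.0116,0.04,0],[0.0125,0.039,0],[0.0133,0.039,0],[0.014,0.039,0],[0.015,0.038,0],[0.0157,0.038,0],[0.0165,0.038,0],[0.0173,0.0374,0],[0.018,0.037,0],[0.019,0.0367,0]], "twist": [[0,0,1.21],[0,0,1.21],[0,0,1.21],[0,0,1.21],[0,0,1.21],[0,0,1.21],[0,0,1.21],[0,0,1.21],[0,0,1.21],[0,0,1.21]], "claw": 110}}

```text
time_s: 33.55
ee_pos: [0.4417, 0.3447, 0.1937]
tcp_rot: [0.206, 3.134, 0.001]
force: [-0.1, -0.4, -0.2]
finger_gap: 0.0484
grip_force: 0.0
```

```bash
python3 spots.py|grep -v 'bay 0'; python3 spots.py|grep -v 'bay 0';python3 go.py .446 .343 .085 82.5 40
```

```text
top bay 1 off [-0.29  0.87] dist 40.1 tilt deg -0.24
top bay 2 off [-0.53  0.74] dist 40.1 tilt deg -0.06
top bay 3 off [-0.44  0.67] dist 39.8 tilt deg -0.11
scene bay 1 off [-0.42  0.36] dist 39.8 tilt deg -0.11
scene bay 2 off [0.3  0.46] dist 39.6 tilt deg 0.97
scene bay 3 off [0.48 0.23] dist 40.0 tilt deg 0.32
top bay 1 off [-0.33  0.89] dist 40.1 tilt deg -0.23
top bay 2 off [-0.54  0.77] dist 40.1 tilt deg -0.0
top bay 3 off [-0.42  0.69] dist 39.7 tilt deg -0.12
scene bay 1 off [-0.34  0.23] dist 39.8 tilt deg -0.02
scene bay 2 off [0.39 0.31] dist 39.5 tilt deg 0.87
scene bay 3 off [0.53 0.09] dist 40.0 tilt deg 0.31
now [0.4419 0.3441 0.1934] jaw 82.68
3 [[-0.0014, -0.0002, 0.0361], [-0.0014, -0.0002, 0.0361], [-0.0014, -0.0002, 0.0361]] twist [0.0, -0.0, 0.06]
```

>>> {"op": "arm_command", "data": {"travel": [[-0.001,0,0.04],[-0.001,0,0.04],[-0.001,0,0.038],[0,0,0],[0,0,0]], "twist": [[0,0,0],[0,0,0],[0,0,0],[0,0,0],[0,0,0]]}}

```text
time_s: 34.25
ee_pos: [0.4463, 0.3415, 0.0762]
tcp_rot: [-0.208, -3.134, 0.002]
force: [0.5, -0.5, 0.1]
finger_gap: 0.0484
grip_force: 0.0
```

>>> {"op": "arm_command", "data": {"travel": [[0,0,0],[0,0,0],[0,0,0],[0,0,0],[0,0,0],[0,0,0],[0,0,0],[0,0,0]], "twist": [[0,0,0],[0,0,0],[0,0,0],[0,0,0],[0,0,0],[0,0,0],[0,0,0],[0,0,0]], "claw": 255}}

```text
time_s: 35.05
ee_pos: [0.4465, 0.3434, 0.0774]
tcp_rot: [0.205, 3.133, 0.003]
force: [-1.2, -1.8, 8.0]
finger_gap: 0.0053
grip_force: 39.8
```

>>> {"op": "arm_command", "data": {"travel": [[0,0,-0.02],[0,0,-0.03],[0,0,-0.03],[0,0,0],[0,0,0]], "twist": [[0,0,0],[0,0,0],[0,0,0],[0,0,0],[0,0,0]]}}

```text
time_s: 35.55
ee_pos: [0.446, 0.3433, 0.1567]
tcp_rot: [0.205, 3.134, 0.003]
force: [0.3, -0.3, -2.6]
finger_gap: 0.005
grip_force: 39.5
```

```bash
cat > gd.py <<'E'
from m import *
from rig import readout
st=readout.state();t=st['ee_pos']
for cn in('top','scene'):
    p=imaging.read_camera(cn)
    for r in models.trace(p,'guard')[:1]:
        v,u=np.nonzero(r['mask']);W=world(p,u,v);k=(abs(W[:,2]-t[2])<.1)&(np.hypot(*(W[:,:2]-t[:2]).T)<.08);W=W[k]
        print(cn,round(r['confidence'],2),len(W),'z',np.percentile(W[:,2],[1,99]).round(4),rect(W))
E
python3 gd.py; python3 go.py .55 .27 .20 94.5 30
```

```text
scene 0.71 202 z [0.0911 0.1767] (array([0.44591754, 0.33861182]), array([ 8.4, 98.9]), -6.2547454833984375)
now [0.4451 0.3425 0.1548] jaw 82.52
5 [[-0.0227, -0.0117, -0.0091], [-0.0222, -0.0126, -0.0091], [-0.0216, -0.0135, -0.0091], [-0.0211, -0.0144, -0.009], [-0.0204, -0.0153, -0.009]] twist [-0.02, -0.02, -2.4]
```

```bash
python3 go.py .6002 .2545 .155 94.5 30
```

```text
now [0.4451 0.3425 0.1548] jaw 82.52
6 [[-0.0275, -0.0112, -0.0001], [-0.0271, -0.0121, -0.0001], [-0.0267, -0.0131, -0.0], [-0.0262, -0.014, -0.0], [-0.0257, -0.0149, -0.0], [-0.0252, -0.0158, -0.0]] twist [-0.01, -0.01, -2.0]
```

>>> {"op": "arm_command", "data": {"travel": [[-0.0275,-0.011,0],[-0.027,-0.012,0],[-0.0267,-0.013,0],[-0.0262,-0.014,0],[-0.0257,-0.015,0],[-0.025,-0.016,0],[0,0,0],[0,0,0],[0,0,0]], "twist": [[0,0,-2],[0,0,-2],[0,0,-2],[0,0,-2],[0,0,-2],[0,0,-2],[0,0,0],[0,0,0],[0,0,0]]}}

```text
time_s: 36.65
ee_pos: [0.5993, 0.2557, 0.155]
tcp_rot: [0.125, -3.137, -0.0]
force: [-0.4, 0.3, -2.5]
finger_gap: 0.0056
grip_force: 39.3
```

```bash
python3 go.py .6002 .2545 .12 94.5 40; python3 gd.py
python3 - <<'E'
from h import *
p=imaging.read_camera('scene');c=pix(p,[.6,.25,.07])[0].astype(int);save(p,'s1.png',(c[0]-60,c[1]-45,c[0]+60,c[1]+45),6)
E
```

```text
now [0.5993 0.2557 0.155 ] jaw 94.56
1 [[-0.0008, -0.0013, 0.035]] twist [0.0, -0.11, 0.06]
scene 0.78 430 z [0.0878 0.1791] (array([0.60028125, 0.23696635]), array([ 46.1, 102.5]), 5.956301212310791)
```

View pics/s1.png

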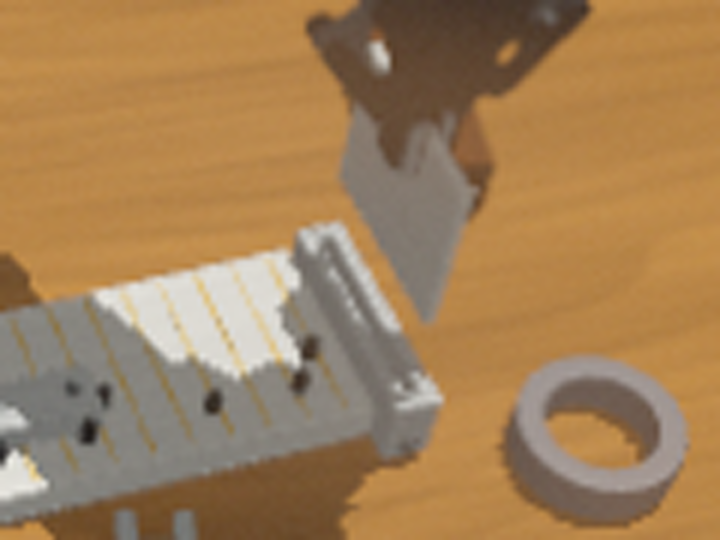

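>>> {"op": "arm_command", "data": {"travel": [[-0.001,-0.0012,0.02],[0,0,0.02],[0,0,0],[0,0,0],[0,0,0]], "twist": [[0,0,0],[0,0,0],[0,0,0],[0,0,0],[0,0,0]]}}

```text
time_s: 37.4
ee_pos: [0.6022, 0.2543, 0.117]
tcp_rot: [-0.124, 3.138, 0.001]
force: [0.1, -0.5, -1.9]
finger_gap: 0.0053
grip_force: 39.2
```

```bash
python3 go.py .6002 .2546 .112 94.5 40
python3 - <<'E'
from m import *
p=imaging.read_camera('scene')
tm=models.trace(p,'guard')[0]['mask'];v,u=np.nonzero(tm);W=world(p,u,v)
c=np.array([.618,.0322]);th=.0785;R=np.array([[np.cos(th),-np.sin(th)],[np.sin(th),np.cos(th)]])
L=(W[:,:2]-c)@R;k=(W[:,2]<.10)&(W[:,2]>.045)&(abs(L[:,1]-.22)<.02);print(k.sum(),'right face local y',np.median(L[k,1]),'x range',np.percentile(L[k,0],[1,99]))
A=np.c_[L[k,0],W[k,2],np.ones(k.sum())];print(np.linalg.lstsq(A,L[k,1],rcond=None)[0])
v,u=np.mgrid[0:400,0:640].reshape(2,-1);W=world(p,u,v);L=(W[:,:2]-c)@R
k=(abs(W[:,2]-.04)<.004)&(abs(L[:,0])<.06)&(L[:,1]>.205)&(L[:,1]<.24);print(np.histogram(L[k,1],np.arange(.206,.242,.002)))
save(p,'s2.png',None,1)
E
```

```text
now [0.6022 0.2543 0.117 ] jaw 94.53
1 [[0.002, 0.0005, 0.005]] twist [0.04, 0.09, 0.03]
240 right face local y 0.22046462841865197 x range [-0.04779845  0.05016674]
[ 0.0080425  -0.00115066  0.2206571 ]
(array([ 0,  1, 16, 24, 19, 23, 14,  4,  2,  2,  1,  6,  2,  4,  4,  0,  0]), array([0.206, 0.208, 0.21 , 0.212, 0.214, 0.216, 0.218, 0.22 , 0.222,
       0.224, 0.226, 0.228, 0.23 , 0.232, 0.234, 0.236, 0.238, 0.24 ]))
```

>>> {"op": "arm_command", "data": {"travel": [[0.0015,0.0004,0.005],[0,0,0.003],[0,0,0.003],[0,0,0]], "twist": [[0,0,0],[0,0,0],[0,0,0],[0,0,0]]}}

```text
time_s: 37.9
ee_pos: [0.5997, 0.254, 0.1042]
tcp_rot: [0.124, -3.138, 0.001]
force: [-0.3, -0.1, -1.4]
finger_gap: 0.0055
grip_force: 39.3
```

>>> {"op": "arm_command", "data": {"travel": [[0,0,0.003],[0,0,0.002],[0,0,0]], "twist": [[0,0,0],[0,0,0],[0,0,0]]}}

```text
time_s: 38.2
ee_pos: [0.5999, 0.254, 0.0994]
tcp_rot: [0.124, -3.139, 0.0]
force: [-0.5, -1.0, -0.5]
finger_gap: 0.0054
grip_force: 39.3
```

Entered the slot (10 mm in, no resistance). Continuing down.

>>> {"op": "arm_command", "data": {"travel": [[0,0,0.004],[0,0,0.004],[0,0,0.004],[0,0,0]], "twist": [[0,0,0],[0,0,0],[0,0,0],[0,0,0]]}}

```text
time_s: 38.6
ee_pos: [0.5996, 0.2539, 0.087]
tcp_rot: [0.124, -3.138, 0.001]
force: [-0.1, -0.3, -1.7]
finger_gap: 0.0053
grip_force: 39.3
```

>>> {"op": "arm_command", "data": {"travel": [[0,0,0.002],[0,0,0.002],[0,0,0]], "twist": [[0,0,0],[0,0,0],[0,0,0]]}}

```text
time_s: 38.9
ee_pos: [0.5999, 0.2541, 0.0836]
tcp_rot: [0.124, -3.139, 0.0]
force: [-0.9, 0.8, -0.5]
finger_gap: 0.005
grip_force: 39.3
```

>>> {"op": "arm_command", "data": {"travel": [[0,0,0.001],[0,0,0.001],[0,0,0]], "twist": [[0,0,0],[0,0,0],[0,0,0]]}}

```text
time_s: 39.2
ee_pos: [0.6, 0.2541, 0.0817]
tcp_rot: [0.124, -3.139, -0.0]
force: [0.4, -0.6, -1.9]
finger_gap: 0.0057
grip_force: 39.3
```

>>> {"op": "arm_command", "data": {"travel": [[0,0,0.001],[0,0,0.001],[0,0,0]], "twist": [[0,0,0],[0,0,0],[0,0,0]]}}

```text
time_s: 39.5
ee_pos: [0.6001, 0.2542, 0.0815]
tcp_rot: [-0.124, 3.139, 0.001]
force: [-6.3, -2.1, 14.0]
finger_gap: 0.0053
grip_force: 41.8
```

>>> {"op": "arm_command", "data": {"travel": [[0,0,0.001],[0,0,0.001],[0,0,0]], "twist": [[0,0,0],[0,0,0],[0,0,0]]}}

```text
time_s: 39.8
ee_pos: [0.6002, 0.2544, 0.0814]
tcp_rot: [-0.124, 3.138, 0.002]
force: [-13.2, -3.8, 32.1]
finger_gap: 0.0049
grip_force: 44.5
```

>>> {"op": "arm_command", "data": {"travel": [[0,0,-0.0025],[0,0,0]], "twist": [[0,0,0],[0,0,0]]}}

```text
time_s: 40.0
ee_pos: [0.6006, 0.2545, 0.0815]
tcp_rot: [-0.124, 3.138, 0.001]
force: [-4.0, -0.7, 13.9]
finger_gap: 0.0053
grip_force: 41.6
```

>>> {"op": "arm_command", "data": {"travel": [[0,0,0],[0,0,0],[0,0,0],[0,0,0],[0,0,0]], "twist": [[0,0,0],[0,0,0],[0,0,0],[0,0,0],[0,0,0]], "claw": 110}}

```text
time_s: 40.5
ee_pos: [0.6, 0.2541, 0.0801]
tcp_rot: [0.124, -3.139, 0.0]
force: [-0.9, -0.4, 0.3]
finger_gap: 0.0485
grip_force: 0.0
```

>>> {"op": "arm_command", "data": {"travel": [[0,0,-0.02],[0,0,-0.04],[0,0,-0.04],[0,0,-0.04],[0,0,0]], "twist": [[0,0,0],[0,0,0],[0,0,0],[0,0,0],[0,0,0]]}}

```text
time_s: 41.0
ee_pos: [0.603, 0.2551, 0.2266]
tcp_rot: [-0.123, 3.13, 0.007]
force: [0.7, 0.3, 0.1]
finger_gap: 0.0482
grip_force: 0.0
```

```bash
python3 go.py .4315 -.3665 .20 57 45; python3 spots.py
python3 - <<'E'
from m import *
for cn in('top','scene'):
    p=imaging.read_camera(cn);c,th,n,e=chuck(p);R=np.array([[np.cos(th),-np.sin(th)],[np.sin(th),np.cos(th)]])
    v,u=np.mgrid[0:400,0:640].reshape(2,-1);W=world(p,u,v);L=(W[:,:2]-c)@R
    k=(abs(L[:,0])<.07)&(abs(L[:,1]-.222)<.025)&(W[:,2]>.09)&(W[:,2]<.125)
    print(cn,'guard top',k.sum(),np.percentile(W[k,2],[5,50,95]).round(4) if k.sum() else '',rect(L[k]) if k.sum()>5 else '')
save(p,'f.png',(140,100,460,310),2.5)
E
```

```text
now [0.603  0.2551 0.2266] jaw 94.5
15 [[0.0147, -0.0404, 0.0015], [0.0129, -0.041, 0.0015], [0.0111, -0.0415, 0.0015], [0.0093, -0.042, 0.0016], [0.0074, -0.0424, 0.0016], [0.0056, -0.0426, 0.0016], [0.0037, -0.0428, 0.0016], [0.0018, -0.043, 0.0016], [-0.0, -0.043, 0.0017], [-0.0019, -0.043, 0.0017], [-0.0038, -0.0428, 0.0017], [-0.0057, -0.0426, 0.0017], [-0.0075, -0.0423, 0.0017], [-0.0094, -0.042, 0.0017], [-0.0112, -0.0415, 0.0018]] twist [0.03, 0.03, 2.5]
top bay 0 off [2.94 0.23] dist 56.5 tilt deg 7.44
top bay 1 off [-0.2   0.91] dist 40.2 tilt deg -0.33
top bay 2 off [-0.63  0.77] dist 40.1 tilt deg -0.07
top bay 3 off [-0.62  0.67] dist 39.8 tilt deg -0.17
scene bay 0 off [2.27 1.89] dist 50.1 tilt deg -9.62
scene bay 1 off [-0.44  0.03] dist 39.8 tilt deg 0.27
scene bay 2 off [0.43 0.21] dist 39.5 tilt deg 1.04
scene bay 3 off [ 0.73 -0.01] dist 40.0 tilt deg 0.4
top guard top 110 [0.0925 0.1015 0.1045] (array([-0.00154826,  0.22186508]), array([ 6.9, 97.3]), -0.215057373046875)
scene guard top 118 [0.0915 0.1005 0.1047] (array([8.86802673e-05, 2.21265320e-01]), array([ 8.3, 99.4]), 0.8163443803787231)
```

View pics/f.png

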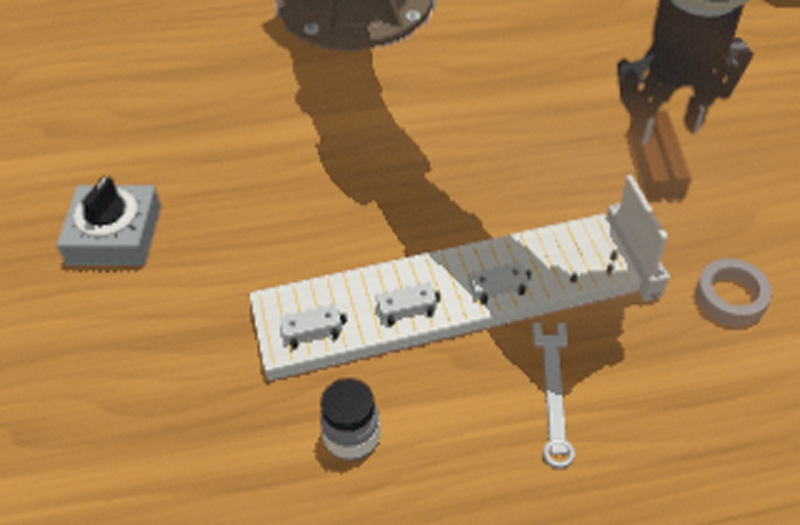

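>>> {"op": "arm_command", "data": {"travel": [[0.0147,-0.04,0.001],[0.013,-0.041,0.001],[0.011,-0.0415,0.0015],[0.009,-0.042,0.0015],[0.0074,-0.0424,0.0015],[0.0056,-0.0426,0.0015],[0.0037,-0.043,0.0015],[0.0018,-0.043,0.0015],[0,-0.043,0.0015],[-0.002,-0.043,0.0015]], "twist": [[0,0,2.5],[0,0,2.5],[0,0,2.5],[0,0,2.5],[0,0,2.5],[0,0,2.5],[0,0,2.5],[0,0,2.5],[0,0,2.5],[0,0,2.5]]}}

```text
time_s: 42.2
ee_pos: [0.4843, -0.1614, 0.2051]
tcp_rot: [-0.561, -3.089, 0.0]
force: [1.1, 0.6, 0.9]
finger_gap: 0.0486
grip_force: 0.0
```

>>> {"op": "arm_command", "data": {"travel": [[-0.0038,-0.043,0.0015],[-0.0057,-0.0426,0.0015],[-0.0075,-0.042,0.0015],[-0.0094,-0.042,0.0015],[-0.011,-0.0415,0.0015],[0,0,0],[0,0,0]], "twist": [[0,0,2.5],[0,0,2.5],[0,0,2.5],[0,0,2.5],[0,0,2.5],[0,0,0],[0,0,0]]}}

```text
time_s: 42.9
ee_pos: [0.4274, -0.3677, 0.1974]
tcp_rot: [-0.895, -3.009, -0.0]
force: [-0.3, 0.7, -0.2]
finger_gap: 0.0485
grip_force: 0.0
```

```bash
python3 go.py .431 -.367 .088 57 40; python3 -c "
from h import *;print(readout.state()['qpos'].round(2))"
```

```text
now [ 0.4274 -0.3677  0.1974] jaw 56.87
3 [[-0.001, 0.0009, 0.0365], [-0.001, 0.0009, 0.0365], [-0.0009, 0.0008, 0.0365]] twist [-0.01, -0.05, -0.04]
[ 0.22  0.4   0.55  1.81 -0.24  1.    1.86]
```

>>> {"op": "arm_command", "data": {"travel": [[-0.001,0.001,0.043],[-0.001,0.001,0.043],[-0.001,0.0008,0.042],[0,0,0],[0,0,0]], "twist": [[0,0,0],[0,0,0],[0,0,0],[0,0,0],[0,0,0]]}}

```text
time_s: 43.4
ee_pos: [0.4328, -0.3653, 0.0708]
tcp_rot: [-0.889, -3.011, -0.001]
force: [0.5, -0.0, 0.1]
finger_gap: 0.0484
grip_force: 0.0
```

>>> {"op": "arm_command", "data": {"travel": [[0,0,0],[0,0,0],[0,0,0],[0,0,0],[0,0,0],[0,0,0],[0,0,0]], "twist": [[0,0,0],[0,0,0],[0,0,0],[0,0,0],[0,0,0],[0,0,0],[0,0,0]], "claw": 255, "force": 30}}

```text
time_s: 44.1
ee_pos: [0.4326, -0.3692, 0.0732]
tcp_rot: [0.894, 3.008, -0.005]
force: [-4.2, -4.4, 7.9]
finger_gap: 0.013
grip_force: 33.6
```

>>> {"op": "arm_command", "data": {"travel": [[0,0,0],[0,0,0],[0,0,0]], "twist": [[0,0,5],[0,0,5],[0,0,0]]}}

```text
time_s: 44.4
ee_pos: [0.4324, -0.3695, 0.0732]
tcp_rot: [1.157, 2.917, -0.005]
force: [-4.5, -6.1, 6.9]
finger_gap: 0.0134
grip_force: 33.7
```

>>> {"op": "arm_command", "data": {"travel": [[-0.002,-0.003,0],[0,0,0],[0,0,0],[0,0,0],[0,0,0],[0,0,0],[0,0,0],[0,0,0],[0,0,0],[0,0,0]], "twist": [[0,0,8],[0,0,8],[0,0,8],[0,0,8],[0,0,8],[0,0,8],[0,0,8],[0,0,8],[0,0,8],[0,0,8]]}}

```text
time_s: 45.4
ee_pos: [0.4296, -0.3703, 0.0731]
tcp_rot: [-2.765, -1.488, -0.0]
force: [-14.3, 6.6, 20.5]
finger_gap: 0.0129
grip_force: 35.7
```

```bash
python3 go.py .4315 -.3685 .0732 -43 40
```

```text
now [ 0.4296 -0.3703  0.0731] jaw -33.42
2 [[0.0013, 0.0003, -0.0001], [0.0013, 0.0002, -0.0001]] twist [-0.04, -0.02, 4.79]
```

>>> {"op": "arm_command", "data": {"travel": [[0,-0.001,-0.001],[0,0,-0.001],[0,0,0],[0,0,0]], "twist": [[0,0,5],[0,0,4.6],[0,0,0],[0,0,0]]}}

```text
time_s: 45.8
ee_pos: [0.4292, -0.3699, 0.0733]
tcp_rot: [-2.877, -1.261, 0.003]
force: [-7.3, -1.5, -4.7]
finger_gap: 0.0131
grip_force: 32.1
```

>>> {"op": "arm_command", "data": {"travel": [[0,0,0],[0,0,0],[0,0,0],[0,0,0],[0,0,0]], "twist": [[0,0,0],[0,0,0],[0,0,0],[0,0,0],[0,0,0]], "claw": 110}}

```text
time_s: 46.3
ee_pos: [0.4316, -0.3695, 0.073]
tcp_rot: [2.876, 1.263, 0.001]
force: [-1.0, -0.2, -0.2]
finger_gap: 0.0488
grip_force: 0.0
```

>>> {"op": "arm_command", "data": {"travel": [[0,0,-0.02],[0,0,-0.04],[0,-0.04,-0.04],[0,-0.04,-0.04],[0,-0.04,0],[0,0,0]], "twist": [[0,0,0],[0,0,0],[0,0,0],[0,0,0],[0,0,0],[0,0,0]]}}

```text
time_s: 46.9
ee_pos: [0.3467, -0.291, 0.2031]
tcp_rot: [-2.872, -1.261, -0.004]
force: [0.7, 0.8, 0.9]
finger_gap: 0.0485
grip_force: 0.0
```

```bash
cat > dl.py <<'E'
from m import *
o=[]
for cn in('top','scene'):
    p=imaging.read_camera(cn);v,u=np.mgrid[0:400,0:640].reshape(2,-1);W=world(p,u,v)
    k=(abs(W[:,0]-.431)<.035)&(abs(W[:,1]+.368)<.035)&(W[:,2]>.076)&(W[:,2]<.09)
    print(cn,'grip',k.sum(),rect(W[k]) if k.sum()>5 else '')
    f=p['frame'].reshape(-1,3).min(1);kb=k&(f>150);g=W[k,:2]
    if kb.any():
        w=world(p,u[kb],v[kb],z=.084)[:,:2];c=rect(W[k])[0];d=w.mean(0)-c;print('pointer',kb.sum(),np.degrees(np.arctan2(d[1],d[0])).round(1))
    k=(abs(W[:,0]-.431)<.08)&(abs(W[:,1]+.368)<.08)&(W[:,2]>.036)&(W[:,2]<.044);print('box',rect(W[k]))
    c=pix(p,[.431,-.368,.06])[0].astype(int);o.append(cv2.resize(cv2.cvtColor(p['frame'],cv2.COLOR_RGB2BGR)[c[1]-30:c[1]+30,c[0]-35:c[0]+35],(350,300),interpolation=cv2.INTER_CUBIC))
cv2.imwrite('pics/dl.png',np.hstack(o))
E
python3 dl.py; python3 spots.py|grep -v 'bay 0'
```

```text
top grip 134 (array([ 0.43048471, -0.36924911]), array([14.6, 50.7]), 51.201507568359375)
box (array([ 0.43058069, -0.36740439]), array([ 99.5, 100.4]), 78.16407012939453)
scene grip 75 (array([ 0.4321326 , -0.36672635]), array([15.7, 46.7]), 45.58323287963867)
box (array([ 0.43305228, -0.36766489]), array([100.8, 101.7]), 77.44012451171875)
top bay 1 off [-0.36  0.9 ] dist 40.1 tilt deg -0.23
top bay 2 off [-0.56  0.78] dist 40.1 tilt deg 0.01
top bay 3 off [-0.42  0.7 ] dist 39.8 tilt deg -0.1
scene bay 1 off [-0.62  0.28] dist 39.8 tilt deg -0.05
scene bay 2 off [0.23 0.39] dist 39.5 tilt deg 0.99
scene bay 3 off [0.54 0.17] dist 40.0 tilt deg 0.34
```

View pics/dl.png

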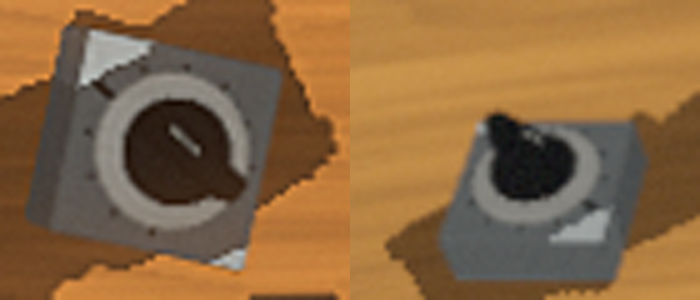

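```bash
python3 -c "
from rig import job;print(job.hand_in())"
```

```text
the job is handed in; nothing more can be done
None
```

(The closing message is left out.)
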